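Press the grill tools home in the service case

TASK

Pack the two loose tools, the infrared thermometer gun and the plate scraper, back into the open service case: lay each one flat in the cutout of its own shape and press it down steadily, without hammering, until it sits fully home at both ends. Leave the spanner, the white jar and the steel pan where they are.

Things in the scene. Friction and masses are not known exactly. Their poses are not given: they have to be found in the camera images.
- case: Open service case, fixed on the bench. Base 200 (x) x 320 (y) mm, rim 53 mm above the bench; origin: centre of the base's underside; x points from its front (handle, latches) to the hinge, y left, z up. The lid lies flat beyond the hinge (x 106 to 306 mm, up to 30 mm high). A rigid dark insert with pale-floored cutouts fills the base.
- insert_face (a point): Centre of the insert's dark upper face, 52 mm above the bench, 1 mm below the rim. The cutouts are 26 mm deep (floors 26 mm above the bench) and follow their tools' outlines with 1.5 mm play at each long side and 2 mm or more at the ends. Seated tools stand 4 mm proud of this face.
- ribs (a point): A sprung half-round rib (radius 8 mm, axis 10 mm below the face, standing 3.5 mm into the cutout): each tool's cutout has two facing pairs, at its two press points. A tool laid in stops on them some 5 mm deep, top about 25 mm proud of the face. A pair takes about 6 to 11 N to pass, then drags at 4 to 7 N all the way down.
- seat_gun (a point): Floor of the gun's L-shaped cutout, where gun's origin lies when the gun is seated (26 mm above the bench; case x +25, y +66 mm). The seated gun's axes are parallel to the case's, x to x and y to y. The rib pairs lie under gun_barrel and gun_grip.
- seat_scraper (a point): Floor of the scraper's T-shaped cutout, where scraper's origin lies when it is seated (26 mm above the bench; case x -38, y -40 mm). The seated scraper's axes are parallel to the case's, x to x and y to y. The rib pairs lie under scraper_front and scraper_tail.
- gun: Infrared thermometer gun on its side (this side stays down), 0.22 to 0.35 kg, 30 mm thick: pale grey barrel 44 mm wide (x 11 to 55), 150 long (y -75 to 75, round black nozzle at -y); black pistol grip 34 mm wide leaving the barrel at x 11, y 40, running 78 mm to -x, leaning 0.2 rad to +y. Origin on the underside, z up.
- gun_hold (a point): Middle of the gun's barrel (gun x 33, y -2 mm, 15 mm above the underside), where the fingers can close across its 44 mm width (along gun x), clear of the grip; 16 mm from the centre of mass along the barrel.
- gun_barrel (a point): On the gun's upper face (30 mm above its underside), on the barrel's centre line, 48 mm from its middle towards the nozzle: the place to press the barrel down.
- gun_grip (a point): On the gun's upper face (30 mm above its underside), on the pistol grip's centre line, 34 mm from the barrel: the place to press the grip down.
- scraper: Plate scraper lying flat (this side stays down), 0.19 to 0.30 kg, 170 mm long (y -85 to 85): black handle 28 mm wide, 30 thick (y -35 to 85), aluminium head 62 mm wide (y -57 to -35, top 21 mm up), steel blade 76 mm wide (y -85 to -44, 8 to 12 mm up). Origin on the underside, under the middle of its length; z up, -y to the blade.
- scraper_hold (a point): In the scraper's handle (scraper y -4 mm, 15 mm above the underside), near the centre of mass, where the fingers can close across its 28 mm width (along scraper x).
- scraper_front (a point): On the handle's upper face (30 mm above the underside), 15 mm behind the head: the place to press the front down.
- scraper_tail (a point): On the handle's upper face (30 mm above the underside), 20 mm from its rear end: the place to press the tail down.
- spanner: Small steel spanner, 113 mm long, loose in a shallow recess of the insert; leave it there. Origin under its middle.
- cleaner: Squat white plastic jar with a grey lid, 80 mm across, 70 mm high, standing on the bench; leave it. Origin: centre of its underside.
- pan: Small open steel pan, rim 122 x 190 mm, 65 mm high, on the bench; leave it. Origin: centre of its underside.
Mind the look-alikes: they are no part of the job. Of the things like the gun, leave any that is orange; of the rest the larger one is meant.

How it is judged:
By the outcome, as a careful person would: the job done as asked, in the order asked, and still so for the second after the job is handed in, with the robot touching nothing.
It also fails if it takes over 67 s, if anything falls off the work surface, if the arm or the gripper's body presses on something with over 40 N, if the wrist force passes 120 N, or if a joint passes its speed limit or range.

ROBOT

A 6-joint arm with a two-finger parallel gripper is mounted at the origin on the work surface. World frame = base frame: x ahead of the robot, y to its left, z up, the work surface at z = 0. Lengths are in m, angles in rad, forces in N, time in s.
With the tool pointing down it reaches from about 0.325 to 0.75 m from the base axis. Payload 7.6 kg.
Tool frame: the origin (TCP) lies between the finger pads; the fingertips stand 25 mm ahead of it and the grasp point (between the pads) lies 6 mm ahead of it (bot.tip_extent is the distance from the TCP to the fingertips, in m); z points along the fingers, y is the direction in which the jaws open and shut (so a half turn about z gives the same grasp; the last joint's range is limited). The gripper opens to 85 mm and grips with 20 to 120 N. Pads are 22 mm wide; open, the fingers measure 114 mm over their backs; the gripper's body (76 mm by 85 mm) begins 54 mm behind the grasp point. The pads swing forward as they close: fully open they stand 13 mm farther back than shut.
Start: joints at [1.223, 0.052, 1.401, -0, 1.689, -0.07], TCP at [0.144, 0.505, 0.256] pointing down, gripper open.
Joint ranges: [-2.9, 2.9], [-0.91, 2.17], [0.12, 2.37], [-1.06, 4.2], [0.26, 2.73], [-2.93, 2.93]. Speed limits (rad/s): [2.57, 2.57, 3.01, 3.14, 3.14, 3.14].

INTERFACE

Orientations are given as [roll, pitch, yaw] about the fixed x, y, z axes, in that order (R = Rz(yaw) Ry(pitch) Rx(roll)).
In Python, from station import bot gives the robot as it stands. The module is installed in compiled form; this text tells all that it offers.
- The arm moves only by the tool jog_arm, never from a script. Its argument "plan" is a list of rows, each a list of 5 numbers: the shift along the world's x, y, z in m, then the turn about the world's z in rad, then the opening in per cent of the stroke, from 0 (shut) to 100 (fully open). A call has 1 to 12 rows; each row shifts and turns the commanded pose from where the row before left it; what a row does not reach is not made up. A row lasts 1/10 s, in which the tool goes at most 50 mm and 8.59 degrees, less where a joint would pass 70% of its speed; a pose out of reach is approached as far as the arm can. A call with a gripper value outside its range is refused whole. The fingers move at their own pace and stop on an object; "grip_force" is the grip in N (left out, the last holds). Time passes only in rows, so rows that do not move let the fingers close. It gives the time, the measured TCP pose, the force and the opening at its end, in the units of the state.
- bot.state(): the state, without advancing time (a new reading comes with each control period).
- bot.grab_frame(name): name is "scene" or "top" or "wrist"; returns a dict with "color" (480x640x3 uint8, red, green, blue), "z_map" (480x640 float32, m along the optical axis (not along the pixel's ray), 0 where there is no reading), "K" (3x3 intrinsics, pixels), "T" (4x4, takes a point from camera to world coordinates); the wrist camera has in their place "mount" (4x4, takes a point from camera to tool coordinates, whose origin is the TCP and whose axes are the flange's). Camera axes: x right, y down, z forward; pixel columns grow to the right and rows downward; lengths in m; the calibration is good to about 2 mm. A picture is of the moment at which its call begins: read the wrist's pose just before it.
- bot.job_done(): hands the job in, once; it reports no verdict.
The state is a dict: "time_s": time; "joint_pos": joint angles; "dq": joint speeds; "joint_efforts": joint torques, N m; "tcp_pos": TCP position; "ee_rot": TCP orientation; "ft_force": force on the tool from outside, world axes, zero at the start; "torque": the same for the moment, N m; "finger_gap": finger opening in m.
Only numpy, scipy, OpenCV 4.12 (cv2) and the standard library are available. Lean on these libraries where they do the work, as an engineer would, in place of code of your own. Each camera call takes 0.05 s, during which the arm holds its last target.

## Working session

There is one attempt and no reset: what is moved stays moved. The work goes in short steps, Python scripts to look and compute and a tool call to move; the robot and the scene stay as the last step left them, time stands still between calls to the robot, and variables do not carry over. Pictures are saved under pics/ and viewed, and the job is handed in when it is done.

Besides the shell and the picture viewer there is one more tool, called after "Call:" by a JSON object that holds its "api" and its "payload". jog_arm: Moves the arm, as the interface text tells. Its arguments: {"type":"object","properties":{"plan":{"type":"array"},"grip_force":{"type":"number"}},"required":["plan"]}

```bash
mkdir -p pics; cat > h.py <<'E'
import numpy as np, cv2
from station import bot
def grab(n,save=None):
    f=bot.grab_frame(n)
    if save: cv2.imwrite('pics/'+save,cv2.cvtColor(f['color'],cv2.COLOR_RGB2BGR))
    return f
def pts(f,T=None):
    T=f['T'] if T is None else T
    z=f['z_map'];K=f['K'];v,u=np.mgrid[:480,:640]
    P=np.stack([(u-K[0,2])/K[0,0]*z,(v-K[1,2])/K[1,1]*z,z,np.ones_like(z)],-1)
    W=(P@T.T)[...,:3]; W[z==0]=np.nan
    return W
E
python3 - <<'E'
from h import *
s=bot.state(); print({k:np.round(v,3) for k,v in s.items()})
for n in ('top','scene'):
    f=grab(n,n+'0.png'); np.savez('pics/'+n+'0.npz',**f); print(n,np.round(f['T'],3).tolist(),f['K'][0])
E
```

```text
{'time_s': np.float64(0.0), 'joint_pos': array([ 1.223,  0.053,  1.402, -0.   ,  1.689, -0.07 ]), 'dq': array([ 0.001, -0.002, -0.001, -0.   ,  0.001,  0.001]), 'joint_efforts': array([-0.0000e+00, -3.8166e+01, -3.6018e+01, -0.0000e+00,  6.0000e-03,
        0.0000e+00]), 'tcp_pos': array([0.144, 0.505, 0.255]), 'ee_rot': array([-3.14 , -0.   ,  2.864]), 'ft_force': array([-0.782, -0.566, -0.029]), 'torque': array([ 0.012, -0.004,  0.01 ]), 'finger_gap': np.float64(0.085)}
top [[-0.004, -0.999, 0.05, 0.441], [-1.0, 0.003, -0.018, -0.081], [0.018, -0.05, -0.999, 1.666], [0.0, 0.0, 0.0, 1.0]] [529.0427624    0.         316.54255069]
scene [[-0.224, 0.671, -0.707, 1.496], [0.975, 0.148, -0.169, 0.145], [-0.009, -0.727, -0.687, 1.027], [0.0, 0.0, 0.0, 1.0]] [545.69867567   0.         325.87568157]
```

```bash
ls .
```

```text
h.py
pics
```

View pics/top0.png

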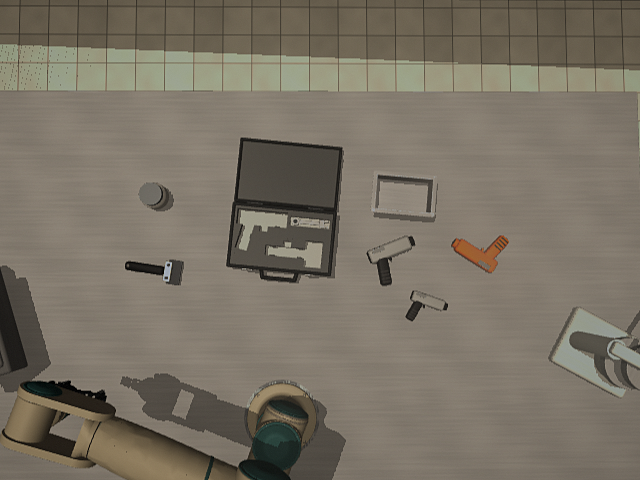

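View pics/scene0.png

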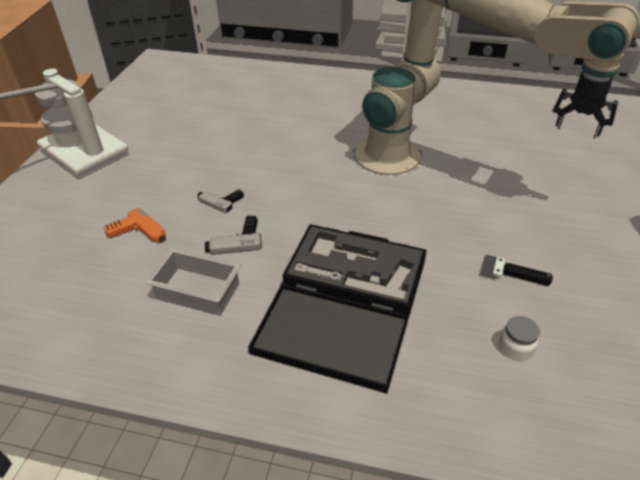

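Top view: the case is around (285,205), the scraper at (155,270), the large grey gun at (392,258), with a small grey look-alike at (427,303) and an orange one at (480,252). Next I'll measure.

```bash
python3 - <<'E'
from h import *
f=dict(np.load('pics/top0.npz')); W=pts(f)
I=cv2.cvtColor(f['color'],cv2.COLOR_RGB2BGR)
def crop(u0,u1,v0,v1,s,name): cv2.imwrite('pics/'+name,cv2.resize(I[v0:v1,u0:u1],None,fx=s,fy=s,interpolation=cv2.INTER_CUBIC))
crop(220,350,130,290,3.7,'c_case.png'); crop(350,460,225,325,6,'c_gun.png'); crop(115,195,245,295,8,'c_scr.png')
def comp(u0,u1,v0,v1,zlo,zhi):
    S=W[v0:v1,u0:u1]; m=(S[...,2]>zlo)&(S[...,2]<zhi)
    n,l,st,c=cv2.connectedComponentsWithStats(m.astype(np.uint8))
    for i in range(1,n):
        if st[i,4]>30:
            P=S[l==i]; r=cv2.minAreaRect(P[:,:2].astype(np.float32)*1000)
            print(st[i],np.round(np.median(P,0),3),np.round(P.min(0),3),np.round(P.max(0),3),r)
print('bench',np.nanmedian(W[320:350,200:240,2]))
print('gun');comp(350,460,225,325,.012,.06)
print('scr');comp(115,195,245,295,.006,.06)
print('case');comp(215,350,130,290,.015,.08)
print('caserim');comp(215,350,190,290,.044,.08)
print('pan');comp(360,450,165,230,.012,.1)
print('jar');comp(130,180,170,220,.02,.1)
E
```

```text
bench 0.001310539604833627
gun
[ 17  11  48  49 943] [ 0.509 -0.326  0.03 ] [ 0.41  -0.415  0.013] [ 0.56  -0.268  0.042] ((486.48321533203125, -356.67877197265625), (120.10848999023438, 152.0517120361328), 21.559673309326172)
[101  13   9  16  92] [ 0.531 -0.546  0.028] [ 0.506 -0.56   0.012] [ 0.553 -0.533  0.037] ((529.5975952148438, -546.04541015625), (26.10734748840332, 46.30710983276367), 88.2405776977539)
[ 55  65  43  31 565] [ 0.351 -0.435  0.024] [ 0.298 -0.517  0.012] [ 0.391 -0.386  0.036] ((331.5940856933594, -451.0675354003906), (117.36268615722656, 92.42736053466797), 71.06659698486328)
scr
[  9  13  60  28 765] [0.462 0.36  0.022] [0.41  0.306 0.006] [0.494 0.489 0.04 ] ((451.86737060546875, 397.81903076171875), (183.40414428710938, 84.02597045898438), 89.76557159423828)
case
[   11     7   116   145 13181] [ 0.639 -0.01   0.028] [ 0.421 -0.189  0.015] [0.872 0.166 0.066] ((641.2156982421875, -11.243438720703125), (321.04840087890625, 435.0275573730469), 84.44491577148438)
caserim
[  11   11  111   75 4735] [ 0.549 -0.011  0.053] [ 0.439 -0.171  0.044] [0.667 0.166 0.066] ((550.309814453125, -2.343292236328125), (320.45379638671875, 204.2805633544922), 84.29751586914062)
pan
[  11    5   66   48 1128] [ 0.707 -0.393  0.065] [ 0.617 -0.478  0.012] [ 0.76  -0.276  0.078] ((688.2940063476562, -378.3153381347656), (199.48956298828125, 129.08175659179688), 84.77994537353516)
jar
[  9  12  29  27 603] [0.685 0.384 0.069] [0.648 0.353 0.02 ] [0.727 0.428 0.086] ((687.070068359375, 388.70147705078125), (75.56038665771484, 74.59779357910156), 21.37113380432129)
```

```bash
sleep 1
```

```text
(no output)
```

View pics/c_case.png

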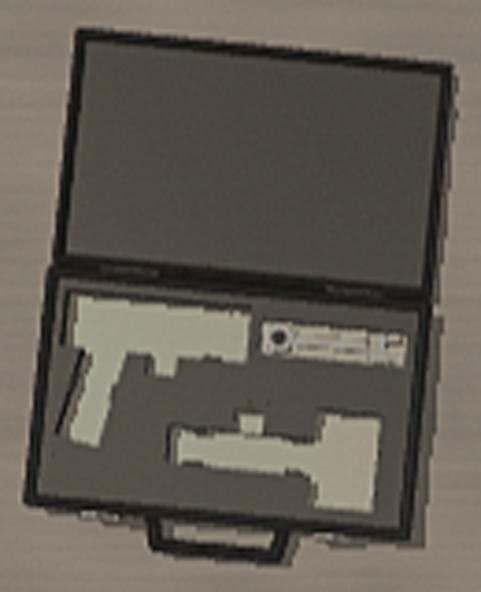

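View pics/c_gun.png

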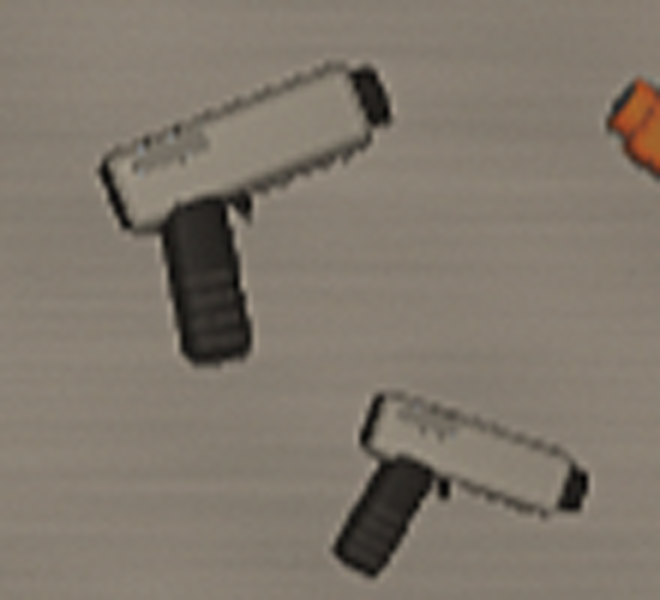

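View pics/c_scr.png

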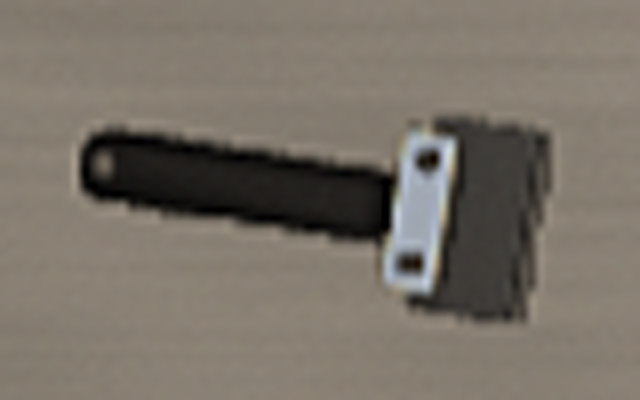

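```bash
python3 - <<'E'
from h import *
print(bot.tip_extent)
f=grab('wrist','w0.png'); print(np.round(f['mount'],4).tolist(), f['K'].tolist())
E
```

```text
0.025
[[0.0011, -0.9609, -0.277, 0.069], [1.0, 0.0011, 0.0001, 0.0008], [0.0002, -0.277, 0.9609, -0.1176], [0.0, 0.0, 0.0, 1.0]] [[389.2297277826227, 0.0, 321.7427058209456], [0.0, 389.2297277826227, 232.39564698953947], [0.0, 0.0, 1.0]]
```

Call:
{"api": "jog_arm", "payload": {"plan": [[0.015,-0.021,0.005,-0.058,100],[0.015,-0.021,0.005,-0.058,100],[0.015,-0.021,0.005,-0.058,100],[0.015,-0.021,0.005,-0.058,100],[0.015,-0.021,0.005,-0.058,100],[0.015,-0.021,0.005,-0.058,100],[0.015,-0.021,0.005,-0.058,100],[0.015,-0.021,0.005,-0.058,100],[0.015,-0.021,0.005,-0.058,100],[0.015,-0.021,0.005,-0.058,100],[0.015,-0.021,0.005,-0.058,100],[0.015,-0.021,0.005,-0.058,100]]}}

```text
time_s: 1.35
tcp_pos: [0.3244, 0.2519, 0.3163]
ee_rot: [-3.141, 0.0, 2.165]
ft_force: [-0.5, -0.3, 0.2]
finger_gap: 0.0853
```

Call:
{"api": "jog_arm", "payload": {"plan": [[0.015,-0.021,0.005,-0.058,100],[0.015,-0.021,0.005,-0.058,100],[0.015,-0.021,0.005,-0.058,100],[0.015,-0.021,0.005,-0.058,100],[0.015,-0.021,0.005,-0.058,100],[0.015,-0.021,0.005,-0.058,100],[0.015,-0.021,0.005,-0.058,100],[0.015,-0.021,0.005,-0.058,100],[0.015,-0.021,0.005,-0.058,100],[0.015,-0.021,0.005,-0.058,100],[0.015,-0.021,0.005,-0.058,100],[0,0,0,0,100]]}}

```text
time_s: 2.55
tcp_pos: [0.49, 0.0199, 0.3709]
ee_rot: [-3.141, 0.001, 1.526]
ft_force: [0.8, 0.1, 0.5]
finger_gap: 0.0855
```

```bash
cat >> h.py <<'E'
from scipy.spatial.transform import Rotation as R
def wrist(save):
    s=bot.state(); T=np.eye(4); T[:3,:3]=R.from_euler('xyz',s['ee_rot']).as_matrix(); T[:3,3]=s['tcp_pos']
    f=grab('wrist',save); f['T']=T@f['mount']; np.savez('pics/'+save[:-4]+'.npz',**f); return f
E
python3 - <<'E'
from h import *
f=wrist('w_case.png'); W=pts(f); print(np.round(np.nanpercentile(W[...,2],[1,20,50,80,99]),3))
E
```

```text
[-0.002 -0.     0.019  0.38   0.44 ]
```

View pics/w_case.png

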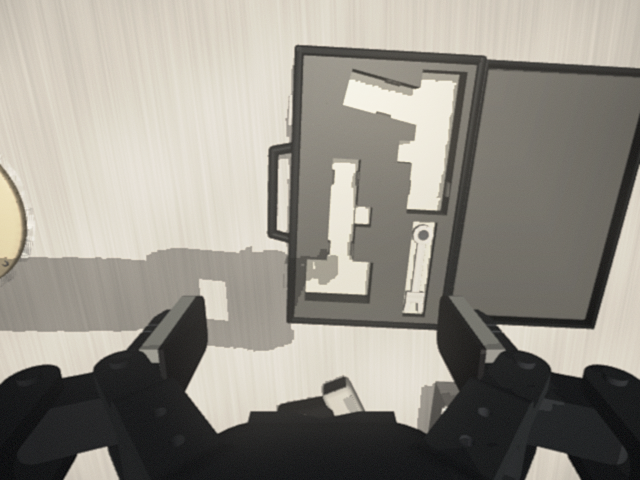

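```bash
cat >> h.py <<'E'
def rectify(f,z,x0,x1,y0,y1,res=0.0005):
    # ortho view on plane z: image col = (y1-y)/res, row=(x1-x)/res  (x up, y left)
    w=int(round((y1-y0)/res)); h=int(round((x1-x0)/res))
    r,c=np.mgrid[:h,:w]; P=np.stack([x1-r*res,y1-c*res,np.full(r.shape,z),np.ones(r.shape)],-1)
    C=P@np.linalg.inv(f['T']).T; K=f['K']
    u=C[...,0]/C[...,2]*K[0,0]+K[0,2]; v=C[...,1]/C[...,2]*K[1,1]+K[1,2]
    return cv2.remap(cv2.cvtColor(f['color'],cv2.COLOR_RGB2BGR),u.astype(np.float32),v.astype(np.float32),cv2.INTER_CUBIC)
E
python3 - <<'E'
from h import *
f=dict(np.load('pics/w_case.npz'))
cv2.imwrite('pics/r_case.png',rectify(f,.053,.42,.68,-.19,.19))
W=pts(f)
m=((W[...,2]>.044)&(W[...,2]<.06)&(abs(W[...,1])<.2)&(W[...,0]>.42)&(W[...,0]<.7)).astype(np.uint8)
n,l,st,c=cv2.connectedComponentsWithStats(m); i=1+np.argmax(st[1:,4])
P=W[l==i]; print(st[i],np.median(P[:,2]),cv2.minAreaRect(P[:,:2].astype(np.float32)*1000))
# per-side line fits
yaw=np.radians(-5.7); Rz=np.array([[np.cos(yaw),-np.sin(yaw)],[np.sin(yaw),np.cos(yaw)]])
Q=P[:,:2]@Rz  # into case-rotated frame
cen=Q.mean(0)
for ax,o in ((0,1),(1,0)):
  b=np.round(Q[:,o]/.002).astype(int)
  lo=[];hi=[]
  for k in np.unique(b):
    q=Q[b==k]
    if len(q)<3: continue
    lo.append((q[:,o].mean(),q[:,ax].min())); hi.append((q[:,o].mean(),q[:,ax].max()))
  for nm,L in(('lo',lo),('hi',hi)):
    L=np.array(L); L=L[8:-8]; med=np.median(L[:,1]); L=L[abs(L[:,1]-med)<.006]
    p=np.polyfit(L[:,0],L[:,1],1); print('axis',ax,nm,p, 'n',len(L), 'res',np.std(L[:,1]-np.polyval(p,L[:,0])))
print('bench',np.nanmedian(W[20:100,50:250,2]))
E
```

```text
[  284    45   203   286 33896] 0.052091584599678026 ((551.18798828125, -1.5087738037109375), (320.1501159667969, 204.2417449951172), 84.40682220458984)
axis 0 lo [-0.00347433  0.45059522] n 145 res 0.0016814936912783011
axis 0 hi [-0.00200837  0.64952643] n 129 res 0.0005702895982144269
axis 1 lo [ 0.00338283 -0.10731414] n 87 res 0.0006217432308044295
axis 1 hi [0.00297766 0.21069626] n 87 res 0.000398102308270978
bench -0.00021335622381318808
```

View pics/r_case.png

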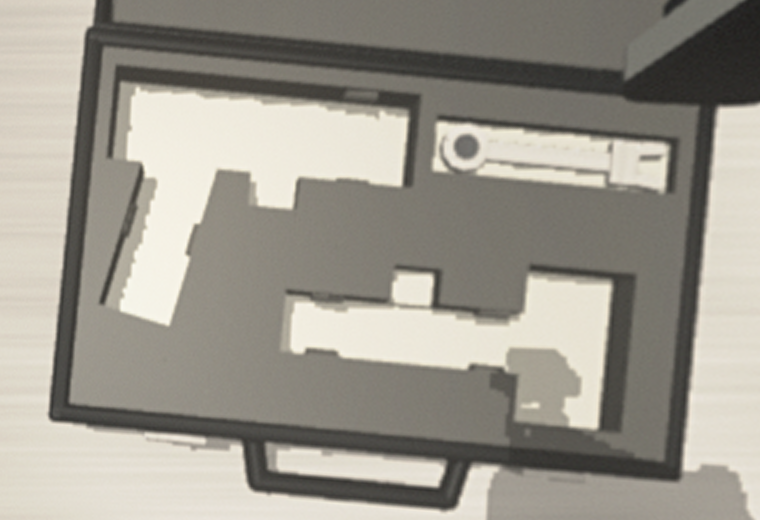

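```bash
cat >> h.py <<'E'
def rot(a): return np.array([[np.cos(a),-np.sin(a)],[np.sin(a),np.cos(a)]])
d=np.array([-np.cos(.2),np.sin(.2)]); n_=np.array([np.sin(.2),np.cos(.2)])
GUNB=np.array([[11,-75],[55,-75],[55,75],[11,75]])/1e3
g0=np.array([11,40.])
GUNG=np.array([g0+17*n_,g0+78*d+17*n_,g0+78*d-17*n_,g0-17*n_])/1e3
SCRH=np.array([[-14,-35],[14,-35],[14,85],[-14,85]])/1e3
SCRD=np.array([[-31,-57],[31,-57],[31,-35],[-31,-35]])/1e3
SCRB=np.array([[-38,-85],[38,-85],[38,-44],[-38,-44]])/1e3
def draw(img,poly,pose,x1,y1,col,res=.0005,extra=None):
    p=poly@rot(pose[2]).T+np.array(pose[:2])
    q=np.stack([(y1-p[:,1])/res,(x1-p[:,0])/res],-1)
    cv2.polylines(img,[np.round(q*16).astype(np.int32)],True,col,1,cv2.LINE_AA,4)
def compose(pose,off): return np.r_[np.array(pose[:2])+rot(pose[2])@np.array(off),pose[2]]
E
python3 - <<'E'
from h import *
f=dict(np.load('pics/w_case.npz'))
C=(0.5525,-0.0015,-0.0965)
I=rectify(f,.053,.42,.68,-.19,.19)
draw(I,np.array([[-.1,-.16],[.1,-.16],[.1,.16],[-.1,.16]]),C,.68,.19,(0,255,255))
J=rectify(f,.052,.42,.68,-.19,.19)
g=compose(C,(.025,.066)); s=compose(C,(-.038,-.04))
for p in (GUNB,GUNG): draw(J,p,g,.68,.19,(0,0,255))
for p in (SCRH,SCRD,SCRB): draw(J,p,s,.68,.19,(255,0,0))
cv2.imwrite('pics/r1.png',I[:,:]); cv2.imwrite('pics/r2.png',J)
E
```

```text
(no output)
```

View pics/r1.png

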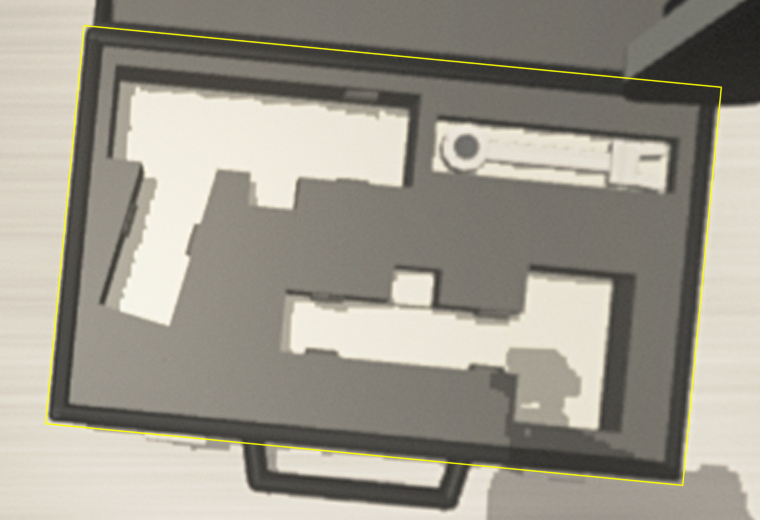

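View pics/r2.png

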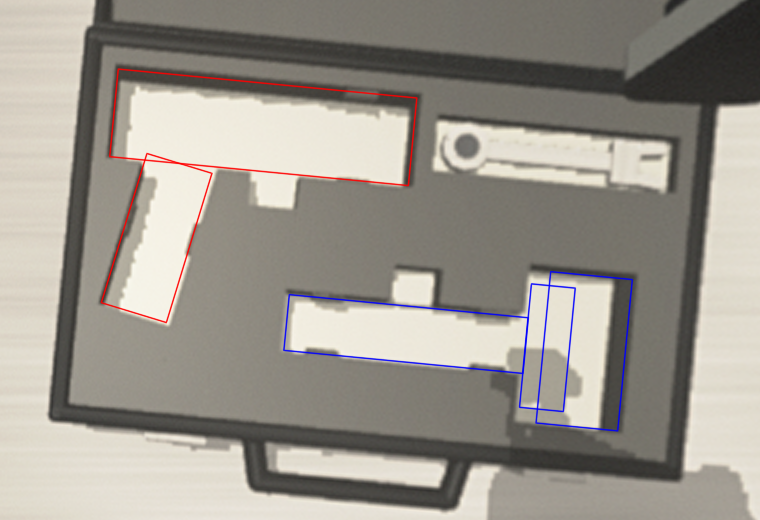

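```bash
python3 - <<'E'
from h import *
f=dict(np.load('pics/w_case.npz'))
C=(0.5525,-0.0015,-0.0965); r=.00018
g=compose(C,(.025,.066)); s=compose(C,(-.038,-.04))
J=rectify(f,.052,.51,.65,-.025,.145,.00022)
for p in (GUNB,GUNG): draw(J,p,g,.65,.145,(0,0,255),.00022)
cv2.imwrite('pics/z1.png',J)
J=rectify(f,.052,.455,.555,-.14,.06,.00025)
for p in (SCRH,SCRD,SCRB): draw(J,p,s,.555,.06,(255,0,0),.00025)
cv2.imwrite('pics/z2.png',J)
E
```

```text
(no output)
```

View pics/z1.png

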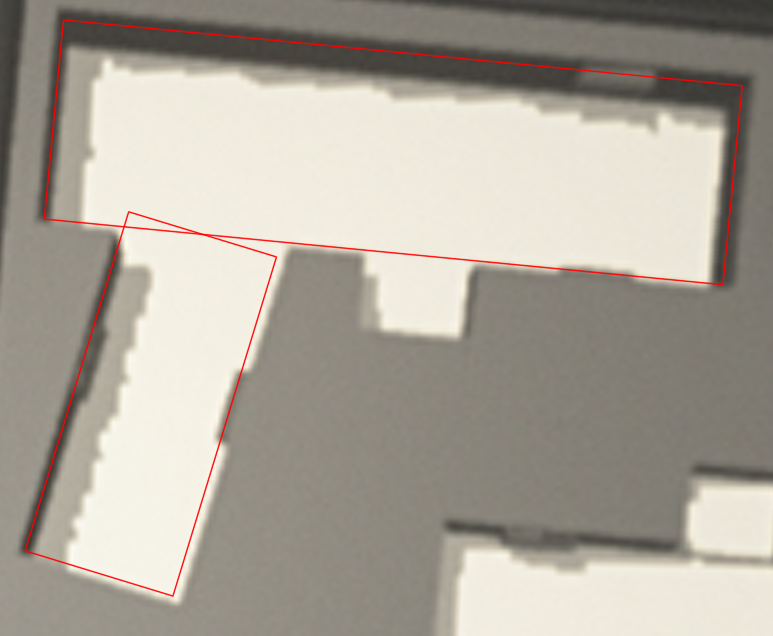

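View pics/z2.png

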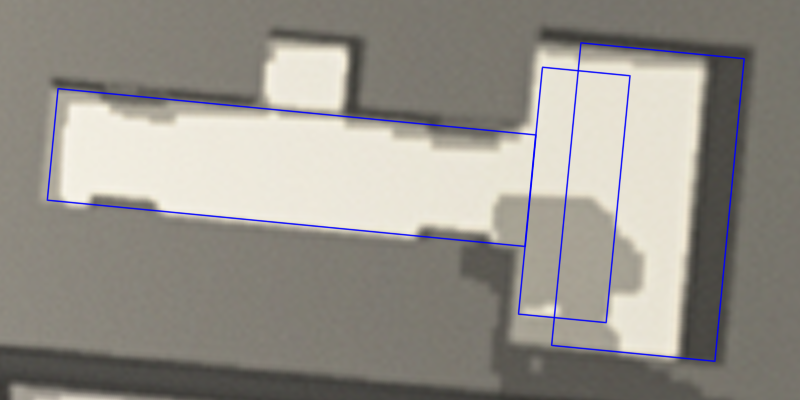

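Wrist view: the whole case is visible, with the gun cutout at (410,130) and the scraper cutout at (340,230). The fitted case pose is about (0.553, -0.002, yaw -0.0965). Next, over the gun.

Call:
{"api": "jog_arm", "payload": {"plan": [[-0.002,-0.026,-0.004,0.04,100],[-0.002,-0.026,-0.004,0.04,100],[-0.002,-0.026,-0.004,0.04,100],[-0.002,-0.026,-0.004,0.04,100],[-0.002,-0.026,-0.004,0.04,100],[-0.002,-0.026,-0.004,0.04,100],[-0.002,-0.026,-0.004,0.04,100],[-0.002,-0.026,-0.004,0.04,100],[-0.002,-0.026,-0.004,0.04,100],[-0.002,-0.026,-0.004,0.04,100],[-0.002,-0.026,-0.004,0.04,100],[0,0,0,0,100]]}}

```text
time_s: 3.8
tcp_pos: [0.4663, -0.2653, 0.3258]
ee_rot: [-3.14, -0.002, 1.969]
ft_force: [1.2, -0.0, -0.0]
finger_gap: 0.0852
```

```bash
python3 - <<'E'
from h import *
f=wrist('w_gun.png'); print(bot.state()['tcp_pos'],bot.state()['ee_rot'],bot.state()['time_s'])
E
```

```text
[ 0.46668485 -0.2639944   0.32649182] [-3.14097959e+00 -1.62045179e-03  1.96914595e+00] 3.85
```

View pics/w_gun.png

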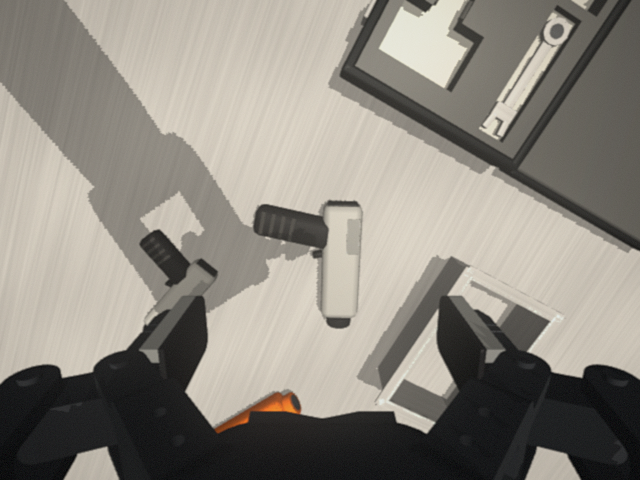

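The gun sits at about (340,260), grip pointing left to (290,225), nozzle down at (338,322).

```bash
cat >> h.py <<'E'
from scipy.optimize import minimize
def fitmask(Pxy,polys,x0,res=.001):
    # maximise IoU between occupancy of points (grid) & polygons
    lo=Pxy.min(0)-.03; hi=Pxy.max(0)+.03; sh=np.ceil((hi-lo)/res).astype(int)
    return lo,sh
E
python3 - <<'E'
from h import *
f=dict(np.load('pics/w_gun.npz')); W=pts(f)
s=W[150:345,230:400]; m=(s[...,2]>.012)&(s[...,2]<.045)
n,l,st,c=cv2.connectedComponentsWithStats(m.astype(np.uint8)); i=1+np.argmax(st[1:,4]); print(st[i])
P=s[l==i]; print('topz',np.percentile(P[:,2],[50,90,99]))
# deproject the mask onto plane z=.03 ortho: use rectified mask
h=np.zeros((480,640),np.uint8); h[150:345,230:400]=(l==i)*255
g=dict(f); g['color']=np.stack([h]*3,-1)
x0,x1,y0,y1=.38,.62,-.46,-.24; res=.0005
M=rectify(g,.03,x0,x1,y0,y1,res)[...,0]>127
print(M.sum()*res**2*1e6,'mm2')
def model(p):
    o=np.zeros(M.shape,np.uint8)
    for poly in (GUNB,GUNG):
        q=poly@rot(p[2]).T+p[:2]; q=np.stack([(y1-q[:,1])/res,(x1-q[:,0])/res],-1)
        cv2.fillPoly(o,[np.round(q*256).astype(np.int32)],1,cv2.LINE_8,8)
    return o>0
def cost(p):
    o=model(p); return 1-(o&M).sum()/(o|M).sum()
best=None
a0=np.radians(24)
ci=np.argwhere(M).mean(0); cen=np.array([x1-ci[0]*res,y1-ci[1]*res])
for a in (a0-.1,a0,a0+.1):
    x=np.r_[cen-rot(a)@np.array([.018,.014]),a]
    r=minimize(cost,x,method='Nelder-Mead',options=dict(initial_simplex=x+np.array([[0,0,0],[.008,0,0],[0,.008,0],[0,0,.08]])))
    print(r.x,r.fun)
    if best is None or r.fun<best.fun: best=r
p=best.x
J=rectify(f,.03,x0,x1,y0,y1,.0004)
for q in (GUNB,GUNG): draw(J,q,p,x1,y1,(0,0,255),.0004)
cv2.imwrite('pics/z3.png',J)
print('hold',p[:2]+rot(p[2])@[.033,-.002])
E
```

```text
[  23   52  110  127 6788]
topz [0.02958498 0.0309561  0.03184367]
9009.0 mm2
[ 0.49081895 -0.35108276  0.37844958] 0.08473380204385672
[ 0.49049119 -0.35102942  0.38543775] 0.08701765349164192
[ 0.49053115 -0.35133994  0.37612985] 0.08464834360957263
hold [ 0.52195888 -0.34107844]
```

View pics/z3.png

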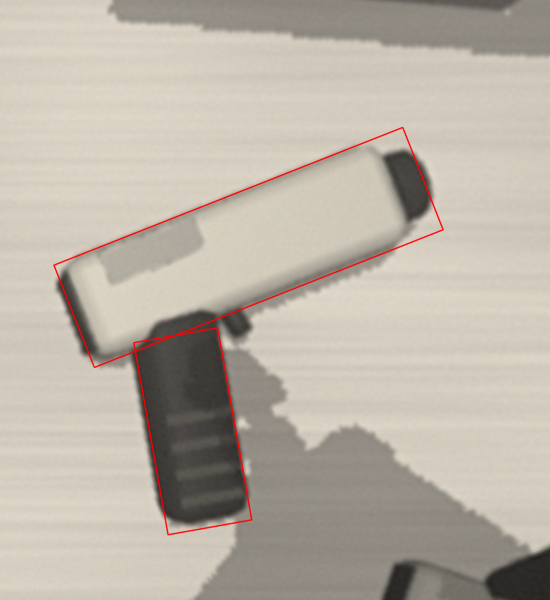

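```bash
python3 - <<'E'
from h import *
f=dict(np.load('pics/w_gun.npz'))
J=rectify(f,.03,.38,.62,-.46,-.24,.0004)
G=cv2.cvtColor(J,cv2.COLOR_BGR2GRAY).astype(float)
# sample profiles along gun x for stations along y
for yaw in (.365,.3766):
  p=np.array([.4908,-.3511]); out=[]
  for yy in np.arange(-.05,.06,.005):
    xs=np.arange(0,.07,.0004); q=p+np.stack([xs,np.full_like(xs,yy)],-1)@rot(yaw).T
    v=cv2.remap(G.astype(np.float32),((-.24-q[:,1])/.0004).astype(np.float32)[:,None],((.62-q[:,0])/.0004).astype(np.float32)[:,None],1)[:,0]
    if yaw>.37 and abs(yy*1000%20)<1: print(round(yy,3),v[::5].astype(int))
E
```

Call:
{"api": "jog_arm", "payload": {"plan": [[0.0185,-0.0257,-0.02,-0.0095,100],[0.0185,-0.0257,-0.02,-0.0095,100],[0.0185,-0.0257,-0.02,-0.0095,100],[0,0,-0.035,0,100],[0,0,-0.035,0,100],[0,0,-0.035,0,100],[0,0,-0.03,0,100],[0,0,-0.03,0,100],[0,0,-0.03,0,100],[0,0,-0.02,0,100],[0,0,-0.01,0,100],[0,0,0,0,100]]}}

```text
time_s: 5.05
tcp_pos: [0.5224, -0.3396, 0.0413]
ee_rot: [-3.141, -0.002, 1.942]
ft_force: [-1.2, 0.1, -1.0]
finger_gap: 0.0854
```

```bash
python3 - <<'E'
from h import *
f=wrist('w_g2.png'); s=bot.state(); print(s['tcp_pos'],s['ee_rot'],s['time_s'])
E
```

```text
[ 0.52292765 -0.34039378  0.04282647] [ 3.14135100e+00 -3.75916068e-05  1.94218864e+00] 5.1
```

View pics/w_g2.png

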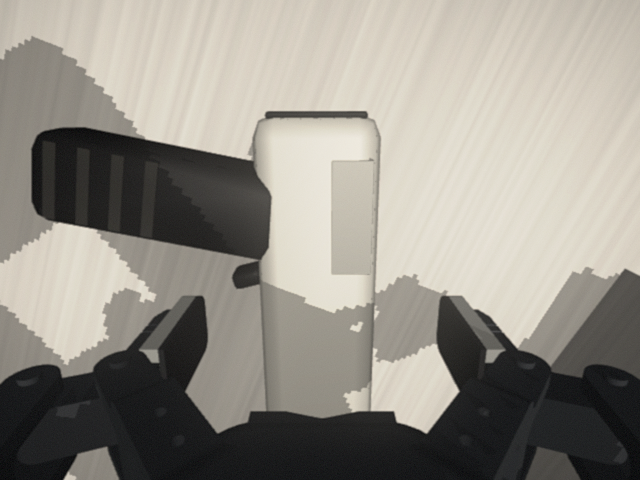

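The gun barrel is centred between the jaws (columns 262–375), aligned, rear end at row 115. Lowering 10 mm and closing.

Call:
{"api": "jog_arm", "payload": {"plan": [[0,0,-0.005,0,100],[0,0,-0.005,0,100],[0,0,0,0,45],[0,0,0,0,30],[0,0,0,0,30],[0,0,0,0,30],[0,0,0,0,30],[0,0,0,0,30]], "grip_force": 50}}

```text
time_s: 5.9
tcp_pos: [0.5227, -0.3415, 0.033]
ee_rot: [3.141, 0.001, 1.941]
ft_force: [1.1, 0.0, 2.9]
finger_gap: 0.0431
```

```bash
python3 - <<'E'
from h import *
f=wrist('w_g3.png'); s=bot.state(); print(s['tcp_pos'],s['ee_rot'],s['time_s'],s['finger_gap'],s['ft_force'])
E
```

```text
[ 0.52274928 -0.34149498  0.0329517 ] [3.14095247e+00 1.07102510e-03 1.94129992e+00] 5.95 0.043042033174202306 [ 0.72512386 -0.6797262   3.89309596]
```

View pics/w_g3.png

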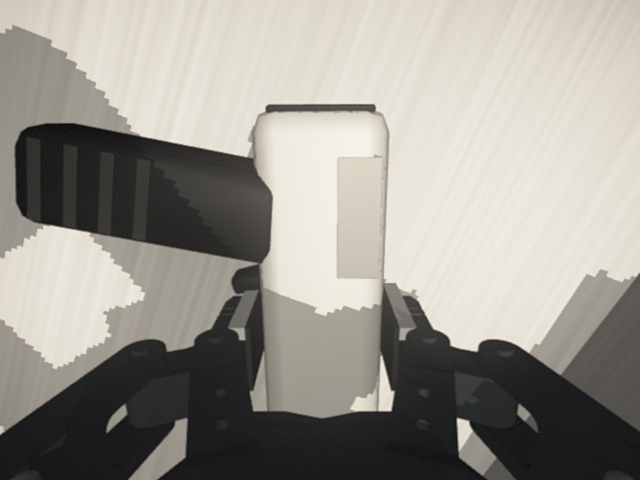

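```bash
python3 - <<'E'
from h import *
f=dict(np.load('pics/w_g3.npz'))
W=pts(f,f['mount'])   # tool coords
T=W+0; 
# heights: tool z ; underside z_tool ~ +0.033
for c in (285,300,320,340,360):
    col=W[90:130,c]; zz=col[:,2]
    print(c,[(90+i,np.round(col[i]*1000,1).tolist()) for i in range(8,30,3)])
for r in (140,170,200,230,260):
    row=W[r]; m=(row[:,2]<.02)&(row[:,0]>-.1)
    idx=np.where(m[255:400])[0]+255; print(r,idx.min(),idx.max(),np.round(row[idx.min()]*1000,1),np.round(row[idx.max()]*1000,1))
E
```

```text
285 [(98, [78.0, -12.1, 34.3]), (101, [76.9, -12.0, 33.2]), (104, [74.9, -9.9, 8.6]), (107, [74.0, -9.9, 8.5]), (110, [73.1, -9.8, 7.6]), (113, [72.2, -9.7, 5.9]), (116, [71.3, -9.6, 4.7]), (119, [70.4, -9.7, 5.0])]
300 [(98, [77.9, -6.5, 32.7]), (101, [76.8, -6.5, 32.3]), (104, [74.9, -5.3, 8.6]), (107, [73.9, -5.2, 6.9]), (110, [73.1, -5.2, 7.7]), (113, [72.2, -5.2, 6.8]), (116, [71.3, -5.2, 6.2]), (119, [70.4, -5.0, 3.5])]
320 [(98, [77.9, 0.8, 32.9]), (101, [76.8, 0.8, 32.5]), (104, [74.8, 0.9, 6.8]), (107, [73.9, 0.9, 5.8]), (110, [73.1, 0.9, 6.7]), (113, [72.2, 0.9, 4.7]), (116, [71.3, 0.9, 4.5]), (119, [70.4, 0.9, 4.4])]
340 [(98, [77.9, 8.1, 32.2]), (101, [76.9, 8.2, 33.1]), (104, [74.9, 7.1, 9.2]), (107, [73.9, 7.0, 6.4]), (110, [73.1, 7.1, 7.8]), (113, [72.2, 6.9, 4.8]), (116, [71.3, 7.0, 5.6]), (119, [70.4, 6.9, 4.3])]
360 [(98, [77.9, 15.4, 32.7]), (101, [76.8, 15.4, 32.3]), (104, [74.9, 13.2, 8.0]), (107, [nan, nan, nan]), (110, [73.1, 13.1, 6.5]), (113, [72.2, 12.9, 4.4]), (116, [71.3, 13.0, 4.8]), (119, [70.4, 12.9, 3.8])]
140 255 388 [ 64.2 -19.2   6.1] [64.  22.6 10.2]
170 255 387 [ 54.8 -19.8   7.4] [54.5 22.8 10.1]
200 255 386 [ 45.9 -19.5   3. ] [44.5 22.9 10.4]
230 255 384 [ 36.  -20.1   3.4] [34.1 22.7 10.2]
260 255 383 [ 25.4 -20.7   4.3] [23.4 22.8  9.8]
```

Call:
{"api": "jog_arm", "payload": {"plan": [[0,0,0.02,0,30],[0,0,0.025,0,30],[0,0,0.025,0,30],[0,0,0.025,0,30],[0,0,0.025,0,30],[0.0055,0.0235,0,-0.0275,30],[0.0055,0.0235,0,-0.0275,30],[0.0055,0.0235,0,-0.0275,30],[0.0055,0.0235,0,-0.0275,30],[0.0055,0.0235,0,-0.0275,30],[0.0055,0.0235,0,-0.0275,30],[0.0055,0.0235,0,-0.0275,30]]}}

```text
time_s: 7.15
tcp_pos: [0.5605, -0.1755, 0.1509]
ee_rot: [-3.14, -0.001, 1.748]
ft_force: [0.3, -0.3, -3.0]
finger_gap: 0.0429
```

Call:
{"api": "jog_arm", "payload": {"plan": [[0.0055,0.0235,0,-0.0275,30],[0.0055,0.0235,0,-0.0275,30],[0.0055,0.0235,0,-0.0275,30],[0.0055,0.0235,0,-0.0275,30],[0.0055,0.0235,0,-0.0275,30],[0.0055,0.0235,0,-0.0275,30],[0.0055,0.0235,0,-0.0275,30],[0.0055,0.0235,0,-0.0275,30],[0.0055,0.0235,0,-0.0275,30],[0.0055,0.0235,0,-0.0275,30],[0,0,-0.03,0,30],[0,0,0,0,30]]}}

```text
time_s: 8.35
tcp_pos: [0.6132, 0.0589, 0.1166]
ee_rot: [-3.132, 0.001, 1.475]
ft_force: [-0.9, 0.4, -4.0]
finger_gap: 0.0429
```

```bash
python3 - <<'E'
from h import *
f=wrist('w_g4.png'); s=bot.state(); print(s['tcp_pos'],s['ee_rot'],s['time_s'],s['finger_gap'],s['ft_force'],s['torque'])
f=grab('top','t4.png'); np.savez('pics/t4.npz',**f)
I=cv2.imread('pics/t4.png')
cv2.imwrite('pics/t4c.png',cv2.resize(I[130:290,220:350],None,fx=3.7,fy=3.7,interpolation=cv2.INTER_CUBIC))
E
```

```text
[0.61396444 0.05835248 0.11882168] [-3.13421897e+00  1.13451849e-03  1.47426197e+00] 8.4 0.043222206990167746 [-0.7753744   0.23694663 -2.7306699 ] [-0.11084193 -0.0204551  -0.04403184]
```

View pics/w_g4.png

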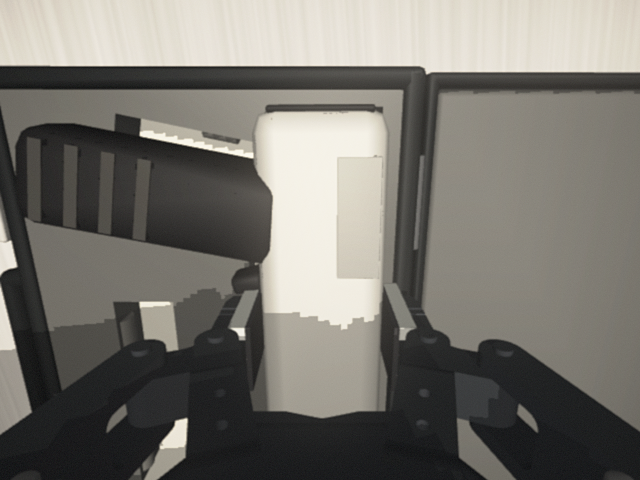

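View pics/t4c.png

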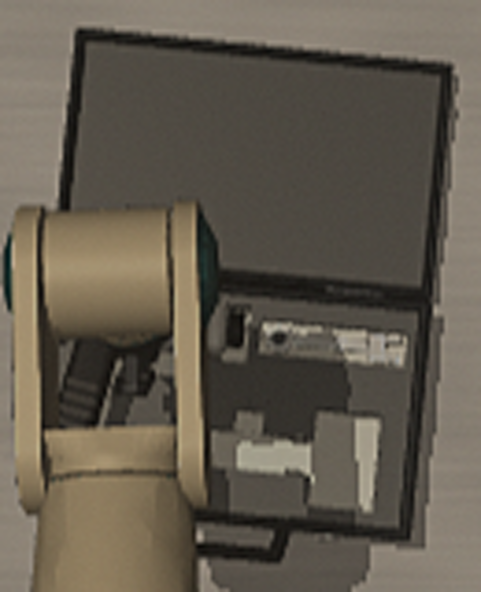

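Call:
{"api": "jog_arm", "payload": {"plan": [[0,0,-0.01,0,30],[0,0,-0.01,0,30],[0,0,-0.005,0,30],[0,0,0,0,30],[0,0,0,0,30]]}}

```text
time_s: 8.95
tcp_pos: [0.616, 0.0582, 0.0974]
ee_rot: [3.141, -0.0, 1.474]
ft_force: [0.4, 0.6, -3.2]
finger_gap: 0.0427
```

```bash
python3 - <<'E'
from h import *
f=wrist('w_g5.png'); s=bot.state(); print(s['tcp_pos'],s['ee_rot'],s['time_s'],s['finger_gap'],s['ft_force'],s['torque'])
E
```

```text
[0.61619433 0.05823314 0.09777245] [ 3.14079748e+00 -1.01688232e-04  1.47369798e+00] 9.0 0.04273967580159473 [ 0.16350446 -0.01027297 -3.07705759] [-0.0737969  -0.08494738 -0.0166907 ]
```

View pics/w_g5.png

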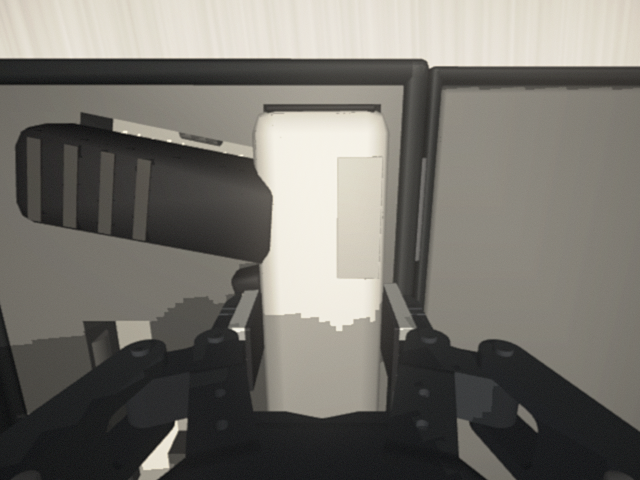

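```bash
python3 - <<'E'
from h import *
f=dict(np.load('pics/w_g5.npz')); I=cv2.cvtColor(f['color'],cv2.COLOR_RGB2BGR)
Ti=np.linalg.inv(f['T'])
def proj(P):
    c=P@Ti[:3,:3].T+Ti[:3,3]; return c[:,:2]/c[:,2:]*np.array([f['K'][0,0],f['K'][1,1]])+np.array([f['K'][0,2],f['K'][1,2]])
def poly(P2,pose,z,col):
    p=P2@rot(pose[2]).T+pose[:2]; q=proj(np.c_[p,np.full(len(p),z)])
    cv2.polylines(I,[np.round(q*16).astype(np.int32)],True,col,1,cv2.LINE_AA,4); return q
C=np.array([.5522,-.0021,-.0965])
q=poly(np.array([[-.1,-.16],[.1,-.16],[.1,.16],[-.1,.16]]),C,.053,(0,255,255)); print(q)
g=compose(C,(.025,.066))
for p in (GUNB,GUNG): poly(p,g,.052,(0,0,255))
# gun in hand
s=bot.state(); gp=np.array([.6162,.0582,-.0970]); gh=compose(gp,(-.033,0)); zb=.0978-.033
for p in (GUNB,GUNG): poly(p,gh,zb+.026,(0,255,0))
cv2.imwrite('pics/o5.png',cv2.resize(I[30:350,0:480],None,fx=1.66,fy=1.66,interpolation=cv2.INTER_CUBIC))
E
```

```text
[[ 60.75467599 626.43666159]
 [388.4147748  626.10316482]
 [428.28246391  57.65271485]
 [-93.69841189  57.31171507]]
```

View pics/o5.png

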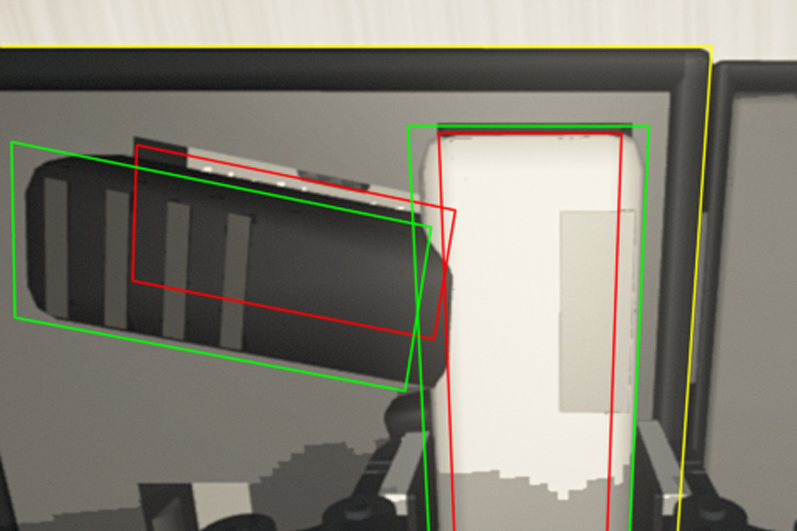

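```bash
python3 - <<'E'
from h import *
f=dict(np.load('pics/w_g5.npz')); G=cv2.cvtColor(f['color'],cv2.COLOR_RGB2GRAY).astype(int)
for r in (80,100,150,200,240): print(r,'rim',G[r,396:436].tolist())
for r in (150,200,240): print(r,'gunR',G[r,376:396].tolist())
for r in (130,145,275,290): print(r,'gunL',G[r,246:272].tolist())
for c in (100,200,300,350): print(c,G[50:66,c].tolist(),G[78:95,c].tolist())
E
```

```text
80 rim [59, 61, 62, 62, 61, 63, 61, 58, 62, 60, 61, 62, 65, 72, 82, 91, 91, 92, 88, 82, 82, 78, 78, 72, 74, 70, 66, 65, 63, 62, 62, 55, 56, 56, 61, 60, 72, 82, 89, 86]
100 rim [152, 152, 149, 150, 153, 148, 117, 75, 53, 58, 63, 66, 76, 82, 88, 87, 85, 82, 79, 76, 74, 71, 70, 68, 62, 62, 62, 61, 56, 54, 49, 48, 51, 54, 58, 72, 80, 83, 79, 73]
150 rim [146, 148, 144, 125, 84, 59, 59, 60, 69, 72, 80, 87, 88, 82, 83, 79, 73, 72, 68, 67, 64, 63, 62, 60, 58, 54, 51, 46, 43, 47, 53, 63, 75, 83, 77, 68, 62, 56, 55, 51]
200 rim [133, 95, 61, 58, 61, 63, 72, 79, 85, 86, 83, 79, 75, 74, 69, 65, 64, 63, 62, 62, 59, 53, 58, 89, 109, 112, 103, 86, 72, 78, 75, 67, 61, 58, 53, 51, 69, 98, 111, 120]
240 rim [60, 58, 57, 66, 70, 78, 86, 82, 79, 75, 70, 71, 64, 63, 63, 61, 62, 58, 56, 55, 76, 107, 114, 106, 85, 73, 74, 72, 68, 57, 57, 55, 57, 80, 101, 111, 121, 128, 134, 139]
150 gunR [224, 221, 218, 215, 212, 210, 206, 201, 192, 178, 162, 141, 136, 143, 147, 148, 146, 147, 146, 145]
200 gunR [209, 208, 209, 209, 200, 184, 185, 183, 162, 143, 131, 137, 138, 140, 140, 137, 139, 138, 138, 140]
240 gunR [
[... 565 characters left out ...]
, 124, 93, 66, 79, 119, 146, 167, 186, 190, 194, 196, 201, 203, 206, 210]
100 [224, 224, 224, 224, 223, 224, 226, 215, 141, 53, 33, 43, 46, 47, 46, 49] [31, 31, 28, 28, 23, 24, 53, 100, 120, 122, 121, 119, 121, 118, 119, 120, 118]
200 [226, 226, 226, 226, 227, 227, 229, 220, 143, 58, 35, 45, 53, 55, 58, 59] [40, 41, 36, 36, 34, 32, 48, 99, 138, 145, 140, 142, 142, 140, 140, 140, 139]
300 [226, 227, 227, 226, 227, 226, 228, 226, 176, 89, 50, 61, 69, 71, 77, 75] [60, 57, 58, 56, 55, 52, 67, 114, 157, 163, 160, 159, 161, 160, 160, 159, 158]
350 [225, 226, 226, 226, 227, 226, 229, 226, 181, 96, 57, 66, 73, 79, 80, 82] [64, 62, 61, 62, 59, 56, 70, 115, 159, 164, 162, 161, 161, 161, 162, 160, 159]
```

Call:
{"api": "jog_arm", "payload": {"plan": [[0,-0.0005,-0.004,0,30],[0,0,-0.004,0,30],[0,0,-0.003,0,30],[0,0,-0.002,0,30],[0,0,-0.001,0,30],[0,0,0,0,30]]}}

```text
time_s: 9.6
tcp_pos: [0.6159, 0.0578, 0.0831]
ee_rot: [-3.141, 0.0, 1.474]
ft_force: [-0.6, -0.7, -3.6]
finger_gap: 0.0427
```

Call:
{"api": "jog_arm", "payload": {"plan": [[0,0,-0.001,0,30],[0,0,-0.001,0,30],[0,0,0,0,30]]}}

```text
time_s: 9.9
tcp_pos: [0.6159, 0.0578, 0.0812]
ee_rot: [-3.142, 0.0, 1.474]
ft_force: [1.0, 0.5, -3.0]
finger_gap: 0.0428
```

Call:
{"api": "jog_arm", "payload": {"plan": [[0,0,-0.001,0,30],[0,0,-0.001,0,30],[0,0,0,0,30]]}}

```text
time_s: 10.2
tcp_pos: [0.6163, 0.0579, 0.08]
ee_rot: [3.141, -0.0, 1.474]
ft_force: [-0.8, 1.3, 0.1]
finger_gap: 0.0431
```

```bash
python3 - <<'E'
from h import *
f=wrist('w_g6.png'); s=bot.state(); print(s['tcp_pos'],s['ee_rot'],s['time_s'],s['finger_gap'],s['ft_force'],s['torque'])
E
```

```text
[0.61625911 0.05793419 0.07995586] [ 3.14051242e+00 -3.30424125e-04  1.47375912e+00] 10.25 0.043000091596583925 [-0.11200334  0.39383407  1.89458948] [ 0.06430801  0.15415937 -0.08421924]
```

View pics/w_g6.png

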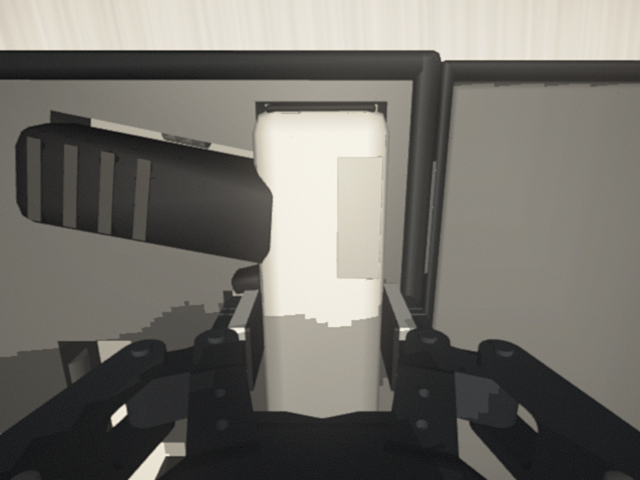

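The gun entered its cutout and force went from -3.1 to +1.9 N at underside height about 47 mm, so it rests on the ribs. Releasing it and going over the grip press point.

Call:
{"api": "jog_arm", "payload": {"plan": [[0,0,0,0,70],[0,0,0,0,70],[0,0,0,0,70],[0,0,0.015,0,70],[0,0,0.02,0,70],[0,0,0.015,0,70],[-0.0125,0.013,0,0,0],[-0.0125,0.013,0,0,0],[-0.0125,0.013,0,0,0],[-0.0125,0.0125,0,0,0],[0,0,0,0,0],[0,0,0,0,0]], "grip_force": 40}}

```text
time_s: 11.45
tcp_pos: [0.5664, 0.1093, 0.1303]
ee_rot: [3.14, -0.0, 1.474]
ft_force: [0.0, -0.6, -0.1]
finger_gap: -0.0001
```

```bash
python3 - <<'E'
from h import *
f=wrist('w_g7.png'); s=bot.state(); print(s['tcp_pos'],s['ee_rot'],s['time_s'],s['finger_gap'],s['ft_force'],s['torque'])
W=pts(f); np.save('pics/W7.npy',W)
E
```

```text
[0.56651953 0.10895339 0.13007659] [ 3.14027435e+00 -1.80028169e-05  1.47368902e+00] 11.5 0.00033788060793956353 [ 0.07455146  0.38056064 -0.7504335 ] [-0.010791   -0.0084139  -0.00608669]
```

View pics/w_g7.png

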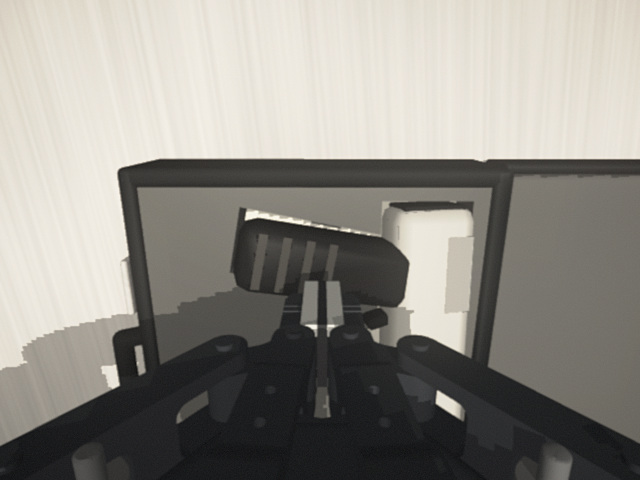

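Call:
{"api": "jog_arm", "payload": {"plan": [[0,0.0005,-0.01,0,0],[0,0,-0.01,0,0],[0,0,-0.005,0,0],[0,0,-0.002,0,0],[0,0,-0.0015,0,0],[0,0,-0.0015,0,0],[0,0,-0.001,0,0],[0,0,0,0,0]]}}

```text
time_s: 12.3
tcp_pos: [0.5662, 0.11, 0.0991]
ee_rot: [3.141, -0.0, 1.474]
ft_force: [-2.5, 0.7, 4.2]
finger_gap: -0.0002
```

Call:
{"api": "jog_arm", "payload": {"plan": [[0,0,-0.0015,0,0],[0,0,-0.0015,0,0],[0,0,-0.0015,0,0],[0,0,0,0,0]]}}

```text
time_s: 12.7
tcp_pos: [0.5661, 0.1102, 0.0944]
ee_rot: [3.141, -0.001, 1.474]
ft_force: [-2.9, 1.7, 5.0]
finger_gap: -0.0003
```

Call:
{"api": "jog_arm", "payload": {"plan": [[0,0,0.015,0,0],[0,0,0.015,0,0],[0.0114,-0.025,0,0,0],[0.0114,-0.025,0,0,0],[0.0114,-0.025,0,0,0],[0.0114,-0.025,0,0,0],[0,0,-0.005,0,0],[0,0,-0.005,0,0],[0,0,-0.005,0,0],[0,0,-0.003,0,0],[0,0,-0.002,0,0],[0,0,0,0,0]]}}

```text
time_s: 13.9
tcp_pos: [0.6113, 0.0103, 0.1035]
ee_rot: [-3.141, 0.0, 1.475]
ft_force: [-0.1, 0.1, -0.2]
finger_gap: -0.0
```

Call:
{"api": "jog_arm", "payload": {"plan": [[0,0,-0.0015,0,0],[0,0,-0.0015,0,0],[0,0,-0.0015,0,0],[0,0,-0.0015,0,0],[0,0,0,0,0]]}}

```text
time_s: 14.4
tcp_pos: [0.6121, 0.0096, 0.0983]
ee_rot: [3.14, 0.0, 1.474]
ft_force: [2.7, -1.2, 3.6]
finger_gap: -0.0002
```

Call:
{"api": "jog_arm", "payload": {"plan": [[0,0,-0.0015,0,0],[0,0,-0.0015,0,0],[0,0,-0.0015,0,0],[0,0,-0.0015,0,0],[0,0,0,0,0]]}}

```text
time_s: 14.9
tcp_pos: [0.6116, 0.0095, 0.0917]
ee_rot: [3.141, 0.0, 1.474]
ft_force: [2.4, -2.0, 4.2]
finger_gap: -0.0001
```

```bash
python3 - <<'E'
from h import *
f=wrist('w_g8.png'); s=bot.state(); print(s['tcp_pos'],s['time_s'],s['ft_force'],s['torque'])
E
```

```text
[0.61157353 0.00963117 0.09176106] 14.95 [ 2.32942349 -1.19046537  3.73151367] [-0.42568188 -0.34809578  0.05428846]
```

View pics/w_g8.png

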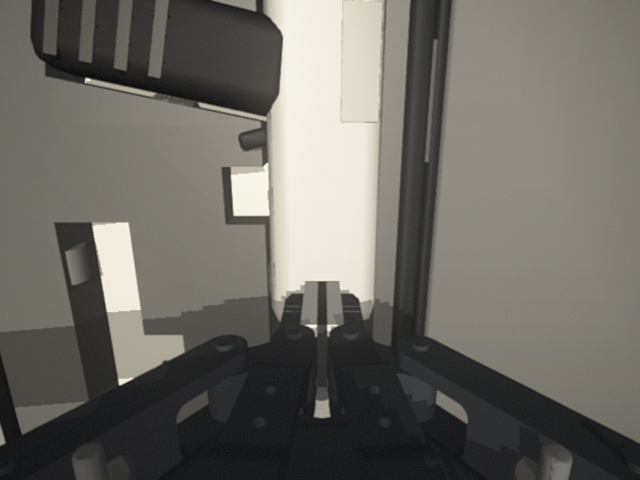

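Call:
{"api": "jog_arm", "payload": {"plan": [[0,0,0.015,0,0],[0,0,0.01,0,0],[-0.0114,0.025,0,0,0],[-0.0114,0.025,0,0,0],[-0.0114,0.025,0,0,0],[-0.0114,0.025,0,0,0],[0,0,-0.01,0,0],[0,0,-0.005,0,0],[0,0,-0.003,0,0],[0,0,-0.002,0,0],[0,0,-0.0015,0,0],[0,0,0,0,0]]}}

```text
time_s: 16.15
tcp_pos: [0.5661, 0.1093, 0.0952]
ee_rot: [-3.141, 0.0, 1.473]
ft_force: [0.6, 0.1, -0.6]
finger_gap: -0.0
```

Call:
{"api": "jog_arm", "payload": {"plan": [[0,0,-0.0015,0,0],[0,0,-0.0015,0,0],[0,0,-0.0015,0,0],[0,0,-0.0015,0,0],[0,0,0,0,0]]}}

```text
time_s: 16.65
tcp_pos: [0.566, 0.1098, 0.0897]
ee_rot: [3.141, -0.0, 1.474]
ft_force: [-2.0, -0.7, 3.4]
finger_gap: 0.0
```

Call:
{"api": "jog_arm", "payload": {"plan": [[0,0,-0.0015,0,0],[0,0,-0.0015,0,0],[0,0,-0.0015,0,0],[0,0,0,0,0],[0,0,0.015,0,0],[0,0,0.01,0,0],[0.0114,-0.025,0,0,0],[0.0114,-0.025,0,0,0],[0.0114,-0.025,0,0,0],[0.0114,-0.025,0,0,0],[0,0,-0.01,0,0],[0,0,-0.004,0,0]]}}

```text
time_s: 17.85
tcp_pos: [0.6114, 0.0096, 0.0953]
ee_rot: [-3.141, -0.0, 1.473]
ft_force: [-0.9, 0.4, 0.1]
finger_gap: -0.0
```

Call:
{"api": "jog_arm", "payload": {"plan": [[0,0,-0.002,0,0],[0,0,-0.0015,0,0],[0,0,-0.0015,0,0],[0,0,-0.0015,0,0],[0,0,-0.0015,0,0],[0,0,0,0,0]]}}

```text
time_s: 18.45
tcp_pos: [0.6117, 0.0098, 0.0883]
ee_rot: [3.141, 0.0, 1.474]
ft_force: [-2.0, -0.3, 3.6]
finger_gap: 0.0001
```

Smooth 4 N drag. Pressing the barrel down toward the floor.

Call:
{"api": "jog_arm", "payload": {"plan": [[0,0,-0.0015,0,0],[0,0,-0.0015,0,0],[0,0,-0.0015,0,0],[0,0,-0.001,0,0],[0,0,-0.001,0,0],[0,0,0,0,0]]}}

```text
time_s: 19.05
tcp_pos: [0.6116, 0.0092, 0.0817]
ee_rot: [3.141, 0.001, 1.473]
ft_force: [-3.5, -3.2, 7.9]
finger_gap: -0.0001
```

Call:
{"api": "jog_arm", "payload": {"plan": [[0,0,-0.001,0,0],[0,0,0,0,0]]}}

```text
time_s: 19.25
tcp_pos: [0.6116, 0.0092, 0.0816]
ee_rot: [3.141, 0.001, 1.473]
ft_force: [-7.4, -3.4, 11.9]
finger_gap: -0.0003
```

Call:
{"api": "jog_arm", "payload": {"plan": [[0,0,0.01,0,0],[0,0,0.012,0,0],[-0.0114,0.025,0,0,0],[-0.0114,0.025,0,0,0],[-0.0114,0.025,0,0,0],[-0.0114,0.025,0,0,0],[0,0,-0.01,0,0],[0,0,-0.005,0,0],[0,0,-0.002,0,0],[0,0,-0.0015,0,0],[0,0,-0.0015,0,0],[0,0,0,0,0]]}}

```text
time_s: 20.45
tcp_pos: [0.5662, 0.1093, 0.0826]
ee_rot: [3.141, 0.0, 1.473]
ft_force: [-0.8, -0.8, 2.0]
finger_gap: 0.0001
```

Call:
{"api": "jog_arm", "payload": {"plan": [[0,0,-0.0015,0,0],[0,0,-0.001,0,0],[0,0,-0.001,0,0],[0,0,0,0,0]]}}

```text
time_s: 20.85
tcp_pos: [0.5662, 0.1095, 0.081]
ee_rot: [3.141, 0.0, 1.474]
ft_force: [-9.7, -1.8, 15.6]
finger_gap: 0.0001
```

Call:
{"api": "jog_arm", "payload": {"plan": [[0,0,0.01,0,0],[0,0,0.01,0,0],[0.0114,-0.025,0,0,0],[0.0114,-0.025,0,0,0],[0.0114,-0.025,0,0,0],[0.0114,-0.025,0,0,0],[0,0,-0.01,0,0],[0,0,-0.006,0,0],[0,0,-0.002,0,0],[0,0,-0.0015,0,0],[0,0,-0.001,0,0],[0,0,0,0,0]]}}

```text
time_s: 22.05
tcp_pos: [0.6114, 0.01, 0.081]
ee_rot: [3.141, 0.002, 1.475]
ft_force: [-9.1, -4.2, 15.6]
finger_gap: -0.0001
```

Call:
{"api": "jog_arm", "payload": {"plan": [[0,0,-0.001,0,0],[0,0,0,0,0]]}}

```text
time_s: 22.25
tcp_pos: [0.6114, 0.01, 0.081]
ee_rot: [3.141, 0.002, 1.475]
ft_force: [-12.6, -3.9, 21.1]
finger_gap: -0.0003
```

Call:
{"api": "jog_arm", "payload": {"plan": [[0,0,0.015,0,0],[0,0,0.03,0,0],[0,0,0.035,0,0],[-0.009,0.0239,0.009,-0.003,60],[-0.009,0.0239,0.009,-0.003,100],[-0.009,0.0239,0.009,-0.003,100],[-0.009,0.0239,0.009,-0.003,100],[-0.009,0.0239,0.009,-0.003,100],[-0.009,0.0239,0.009,-0.003,100],[-0.009,0.0239,0.009,-0.003,100],[-0.009,0.0239,0.009,-0.003,100],[-0.009,0.0239,0.009,-0.003,100]]}}

```text
time_s: 23.45
tcp_pos: [0.5294, 0.2268, 0.2387]
ee_rot: [-3.141, -0.0, 1.448]
ft_force: [-0.1, -0.1, 0.8]
finger_gap: 0.0852
```

Call:
{"api": "jog_arm", "payload": {"plan": [[-0.009,0.0239,0.009,-0.003,100],[-0.009,0.0239,0.009,-0.003,100],[-0.009,0.0239,0.009,-0.003,100],[-0.009,0.0239,0.009,-0.003,100],[-0.009,0.0239,0.009,-0.003,100],[-0.009,0.0239,0.009,-0.003,100],[-0.009,0.0239,0.009,-0.003,100],[-0.009,0.0239,0.009,-0.003,100],[-0.009,0.0239,0.009,-0.003,100],[0,0,0,0,100]]}}

```text
time_s: 24.45
tcp_pos: [0.4473, 0.4432, 0.3204]
ee_rot: [3.141, -0.002, 1.425]
ft_force: [-0.1, -0.6, 0.1]
finger_gap: 0.0854
```

```bash
python3 - <<'E'
from h import *
f=wrist('w_s1.png'); s=bot.state(); print(s['tcp_pos'],s['ee_rot'],s['time_s'])
f=grab('top','t9.png'); np.savez('pics/t9.npz',**f)
I=cv2.imread('pics/t9.png')
cv2.imwrite('pics/t9c.png',cv2.resize(I[130:290,220:350],None,fx=3.7,fy=3.7,interpolation=cv2.INTER_CUBIC))
E
```

```text
[0.44817885 0.44167635 0.31958435] [ 3.14124063e+00 -5.97600141e-04  1.42327349e+00] 24.5
```

View pics/w_s1.png

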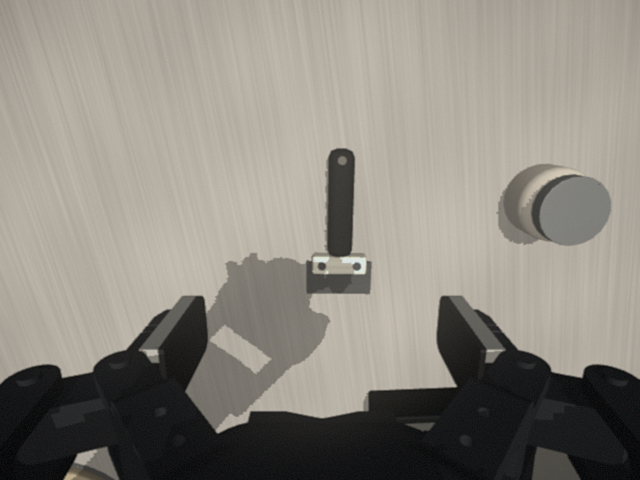

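View pics/t9c.png

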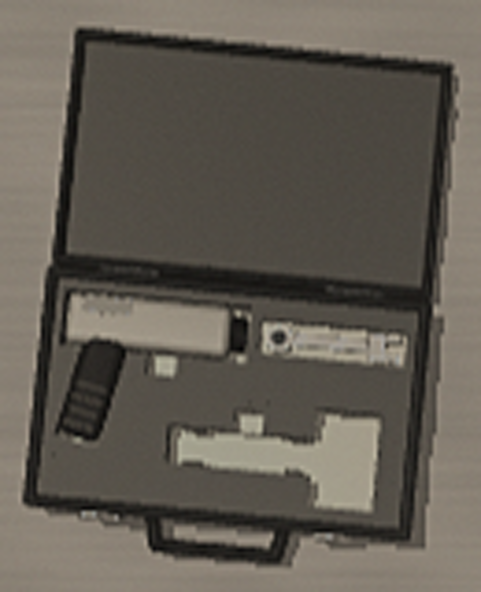

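The gun lies flush in its cutout in the top view. Wrist view: the scraper handle runs from (342,155) to (339,252), with the blade at (339,278). Next, fitting its pose.

```bash
python3 - <<'E'
from h import *
f=dict(np.load('pics/w_s1.npz'))
J=rectify(f,.028,.36,.56,.28,.52,.0005)
G=cv2.cvtColor(J,cv2.COLOR_BGR2GRAY)
cv2.imwrite('pics/rs.png',J)
m=(G<75).astype(np.uint8)
n,l,st,c=cv2.connectedComponentsWithStats(m)
for i in range(1,n):
    if st[i,4]>500: print(i,st[i],c[i])
# depth
W=pts(f); s=W[140:300,290:390]; mm=(s[...,2]>.023)&(s[...,2]<.045)
P=s[mm]; print(len(P),np.median(P[:,2]),cv2.minAreaRect(P[:,:2].astype(np.float32)*1000))
for z0,z1 in((.006,.016),):
    k=(s[...,2]>z0)&(s[...,2]<z1); n,l,st,c=cv2.connectedComponentsWithStats(k.astype(np.uint8)); i=1+np.argmax(st[1:,4]); Q=s[l==i]; print(len(Q),cv2.minAreaRect(Q[:,:2].astype(np.float32)*1000))
E
```

```text
1 [   73   147   234    82 11679] [192.95727374 187.90983817]
2 [ 308  185   85  105 3772] [361.85843054 242.4461824 ]
2576 0.029012368121149934 ((459.3601379394531, 414.82855224609375), (135.48577880859375, 48.569786071777344), 86.29931640625)
1424 ((452.7025451660156, 334.6225891113281), (40.93968200683594, 75.77045440673828), 81.00411224365234)
```

View pics/rs.png

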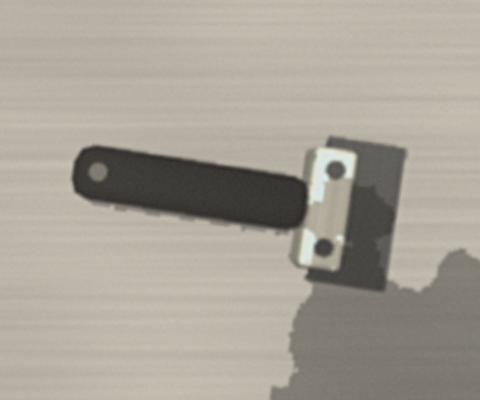

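Call:
{"api": "jog_arm", "payload": {"plan": [[0.0045,-0.0158,-0.02,-0.003,100],[0.0045,-0.0158,-0.03,-0.003,100],[0.0045,-0.0158,-0.035,-0.003,100],[0,0,-0.035,0,100],[0,0,-0.035,0,100],[0,0,-0.035,0,100],[0,0,-0.035,0,100],[0,0,-0.03,0,100],[0,0,-0.02,0,100],[0,0,-0.01,0,100],[0,0,0,0,100],[0,0,0,0,100]]}}

```text
time_s: 25.75
tcp_pos: [0.4636, 0.3926, 0.0355]
ee_rot: [3.14, -0.001, 1.41]
ft_force: [-1.4, 0.5, 0.2]
finger_gap: 0.0853
```

```bash
python3 - <<'E'
from h import *
f=wrist('w_s2.png'); s=bot.state(); print(s['tcp_pos'],s['ee_rot'],s['time_s'],s['ft_force'])
E
```

```text
[0.46380774 0.39291083 0.03595518] [ 3.13976037e+00 -1.79973858e-03  1.41057530e+00] 25.8 [-0.97552649  0.31047037  0.20965894]
```

View pics/w_s2.png

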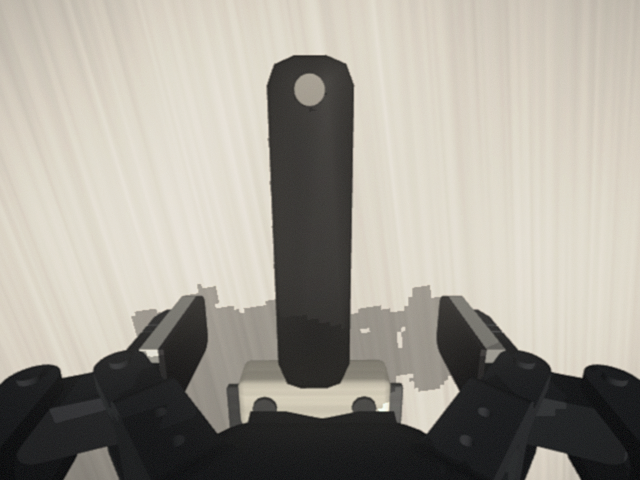

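Call:
{"api": "jog_arm", "payload": {"plan": [[-0.0025,0,-0.002,0,60],[0,0,0,0,40],[0,0,0,0,15],[0,0,0,0,15],[0,0,0,0,15],[0,0,0,0,15],[0,0,0,0,15]], "grip_force": 50}}

```text
time_s: 26.5
tcp_pos: [0.4608, 0.3928, 0.0328]
ee_rot: [3.141, -0.001, 1.411]
ft_force: [-0.1, 0.1, 3.1]
finger_gap: 0.0269
```

```bash
python3 - <<'E'
from h import *
f=wrist('w_s3.png'); s=bot.state(); print(s['tcp_pos'],s['ee_rot'],s['time_s'],s['finger_gap'],s['ft_force'])
W=pts(f,f['mount'])
for r in range(40,75,3): print(r,np.round(W[r,316]*1000,1))
G=cv2.cvtColor(f['color'],cv2.COLOR_RGB2GRAY).astype(int)
for r in (90,150,220,280): 
    e=np.where(G[r,250:390]<95)[0]+250; print(r,e.min(),e.max(),np.round(W[r,320,2]*1000,1))
print('rear col',G[40:70,316].tolist())
E
```

```text
[0.46080137 0.39284492 0.03282031] [ 3.14086995e+00 -7.34023702e-04  1.41084517e+00] 26.55 0.026991704707189017 [0.7884713  0.58897347 3.32855486]
40 [97.8 -0.7 32. ]
43 [97.  -0.7 32.5]
46 [96.2 -0.8 33.6]
49 [95.  -0.7 32.3]
52 [90.6 -0.5 10.1]
55 [89.5 -0.4  8.3]
58 [88.3 -0.4  5.7]
61 [87.3 -0.4  4.8]
64 [86.6 -0.4  5.4]
67 [85.6 -0.4  3.6]
70 [84.9 -0.4  4.4]
73 [83.8 -0.4  1.7]
90 278 365 2.7
150 280 363 3.5
220 282 361 3.0
280 283 359 3.0
rear col [226, 227, 226, 226, 227, 226, 226, 227, 226, 228, 230, 215, 114, 48, 55, 56, 59, 60, 59, 62, 60, 60, 61, 63, 60, 62, 62, 63, 62, 61]
```

View pics/w_s3.png

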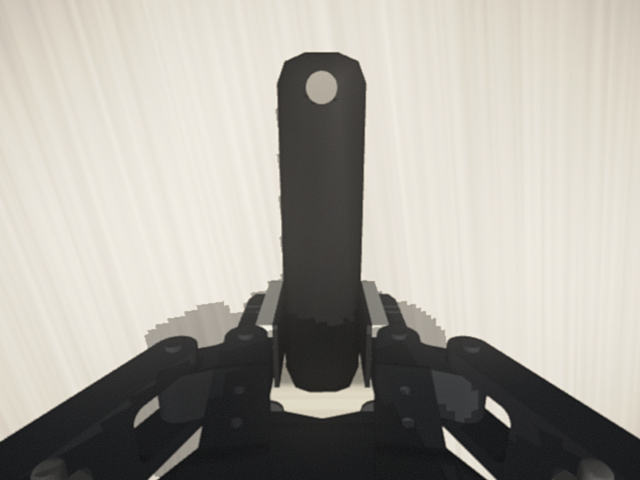

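Call:
{"api": "jog_arm", "payload": {"plan": [[0,0,0.015,0,15],[0,0,0.025,0,15],[0,0,0.03,0,15],[0,0,0.02,0,15],[0.0027,-0.0243,0,0.0035,15],[0.0027,-0.0243,0,0.0035,15],[0.0027,-0.0243,0,0.0035,15],[0.0027,-0.0243,0,0.0035,15],[0.0027,-0.0243,0,0.0035,15],[0.0027,-0.0243,0,0.0035,15],[0.0027,-0.0243,0,0.0035,15],[0.0027,-0.0243,0,0.0035,15]]}}

```text
time_s: 27.75
tcp_pos: [0.4819, 0.1971, 0.1227]
ee_rot: [-3.141, 0.0, 1.439]
ft_force: [-0.1, -0.0, -2.2]
finger_gap: 0.0271
```

Call:
{"api": "jog_arm", "payload": {"plan": [[0.0027,-0.0243,0,0.0035,15],[0.0027,-0.0243,0,0.0035,15],[0.0027,-0.0243,0,0.0035,15],[0.0027,-0.0243,0,0.0035,15],[0.0027,-0.0243,0,0.0035,15],[0.0027,-0.0243,0,0.0035,15],[0.0027,-0.0243,0,0.0035,15],[0.0027,-0.0243,0,0.0035,15],[0.0027,-0.0243,0,0.0035,15],[0.0027,-0.0243,0,0.0035,15],[0,0,-0.01,0,15],[0,0,-0.01,0,15]]}}

```text
time_s: 28.95
tcp_pos: [0.509, -0.045, 0.1021]
ee_rot: [3.141, -0.0, 1.473]
ft_force: [-0.5, -0.1, -2.8]
finger_gap: 0.0271
```

Call:
{"api": "jog_arm", "payload": {"plan": [[0,0,-0.005,0,15],[0,0,0,0,15],[0,0,0,0,15]]}}

```text
time_s: 29.25
tcp_pos: [0.5091, -0.0441, 0.0973]
ee_rot: [-3.141, -0.0, 1.475]
ft_force: [0.2, 0.6, -2.1]
finger_gap: 0.0267
```

```bash
python3 - <<'E'
from h import *
f=wrist('w_s4.png'); s=bot.state(); print(s['tcp_pos'],s['ee_rot'],s['time_s'],s['finger_gap'],s['ft_force'])
E
```

```text
[ 0.5093075  -0.04428085  0.09762888] [3.14113507e+00 1.29924703e-05 1.47470000e+00] 29.3 0.027004167475439232 [ 0.45191513 -0.07170988 -1.88307855]
```

View pics/w_s4.png

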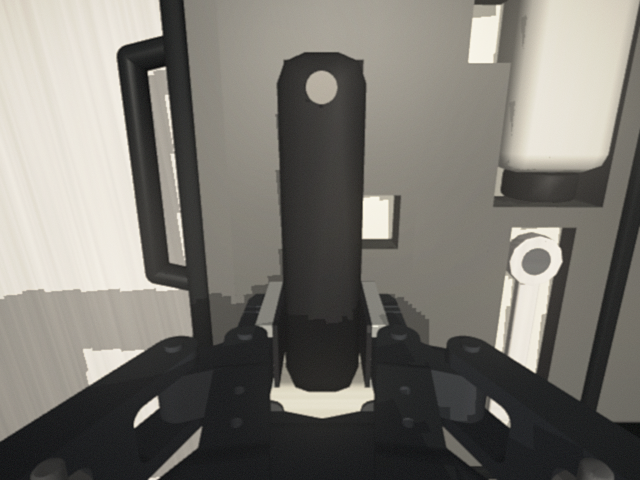

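Call:
{"api": "jog_arm", "payload": {"plan": [[0.0005,0,-0.004,0,15],[0,0,-0.004,0,15],[0,0,-0.003,0,15],[0,0,-0.002,0,15],[0,0,-0.001,0,15],[0,0,0,0,15]]}}

```text
time_s: 29.9
tcp_pos: [0.5096, -0.0448, 0.0832]
ee_rot: [-3.141, 0.0, 1.474]
ft_force: [0.6, -0.3, -1.8]
finger_gap: 0.027
```

Call:
{"api": "jog_arm", "payload": {"plan": [[0,0,-0.001,0,15],[0,0,-0.001,0,15],[0,0,0,0,15]]}}

```text
time_s: 30.2
tcp_pos: [0.5096, -0.0448, 0.0812]
ee_rot: [-3.142, -0.0, 1.474]
ft_force: [0.5, 0.8, -2.2]
finger_gap: 0.0273
```

Call:
{"api": "jog_arm", "payload": {"plan": [[0,0,-0.001,0,15],[0,0,-0.001,0,15],[0,0,0,0,15]]}}

```text
time_s: 30.5
tcp_pos: [0.5097, -0.0448, 0.0795]
ee_rot: [3.141, 0.0, 1.474]
ft_force: [0.0, -0.5, 0.3]
finger_gap: 0.0273
```

```bash
python3 - <<'E'
from h import *
f=wrist('w_s5.png'); s=bot.state(); print(s['tcp_pos'],s['ee_rot'],s['time_s'],s['finger_gap'],s['ft_force'])
E
```

```text
[ 0.50970139 -0.04480459  0.07953124] [ 3.14134880e+00 -2.48909609e-05  1.47380620e+00] 30.55 0.026840840108659593 [-0.82157805  0.48767079  1.52914934]
```

View pics/w_s5.png

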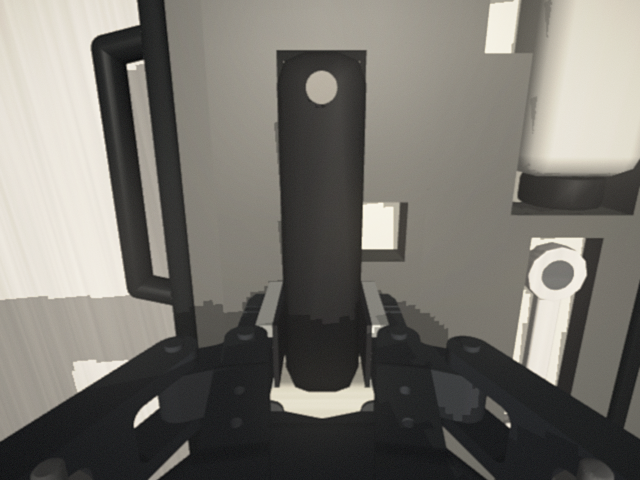

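Scraper rests on its ribs, centred in its cutout (handle cols 278–365, gap even at both sides). Releasing and pressing the front first.

Call:
{"api": "jog_arm", "payload": {"plan": [[0,0,0,0,60],[0,0,0,0,60],[0,0,0,0,60],[0,0,0.015,0,60],[0,0,0.02,0,60],[0,0,0.01,0,50],[-0.0012,-0.0137,0,0,0],[0,0,0,0,0],[0,0,0,0,0],[0,0,0,0,0],[0,0,0,0,0]], "grip_force": 40}}

```text
time_s: 31.65
tcp_pos: [0.5082, -0.0584, 0.1237]
ee_rot: [-3.141, -0.0, 1.474]
ft_force: [0.4, 0.1, 0.6]
finger_gap: -0.0004
```

```bash
python3 - <<'E'
from h import *
f=wrist('w_s6.png'); s=bot.state(); print(s['tcp_pos'],s['ee_rot'],s['time_s'],s['finger_gap'],s['ft_force'])
E
```

```text
[ 0.50827461 -0.05835281  0.123844  ] [-3.14084529e+00 -1.21214934e-04  1.47396242e+00] 31.7 3.949760125885382e-05 [-0.06652024  0.65662132  0.79233314]
```

View pics/w_s6.png

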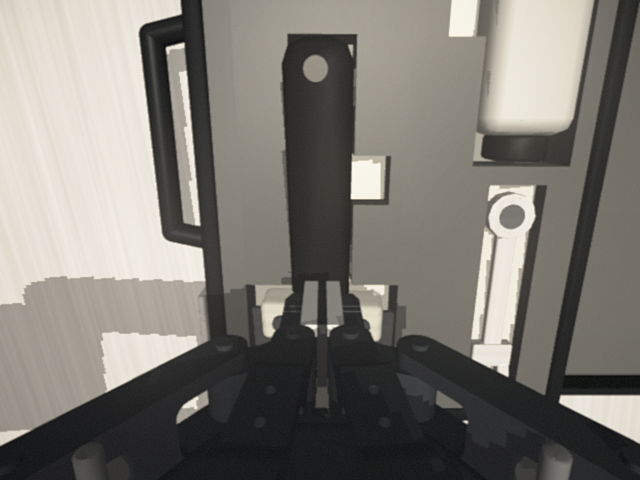

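Call:
{"api": "jog_arm", "payload": {"plan": [[0,0,-0.01,0,0],[0,0,-0.008,0,0],[0,0,-0.002,0,0],[0,0,-0.0015,0,0],[0,0,-0.0015,0,0],[0,0,-0.0015,0,0],[0,0,-0.0015,0,0],[0,0,-0.0015,0,0],[0,0,0,0,0]]}}

```text
time_s: 32.6
tcp_pos: [0.5095, -0.058, 0.0981]
ee_rot: [3.138, -0.001, 1.474]
ft_force: [-0.5, 3.1, 5.7]
finger_gap: 0.0001
```

Call:
{"api": "jog_arm", "payload": {"plan": [[0,0,-0.0015,0,0],[0,0,-0.0015,0,0],[0,0,0,0,0]]}}

```text
time_s: 32.9
tcp_pos: [0.5104, -0.058, 0.0963]
ee_rot: [3.135, -0.001, 1.474]
ft_force: [0.8, 3.7, 10.6]
finger_gap: 0.0002
```

```bash
python3 - <<'E'
from h import *
f=wrist('w_s7.png'); s=bot.state(); print(s['tcp_pos'],s['ee_rot'],s['time_s'],s['joint_pos'],s['ft_force'],s['torque'])
E
```

```text
[ 0.51044791 -0.05799766  0.09633467] [ 3.13536555e+00 -1.18452322e-03  1.47427390e+00] 32.95 [-0.18588987  0.1320733   1.64268267  0.00177454  1.36074046 -0.08972848] [ 1.56256576  4.15134696 10.32390166] [ 0.79234281 -0.32398306  0.07091946]
```

View pics/w_s7.png

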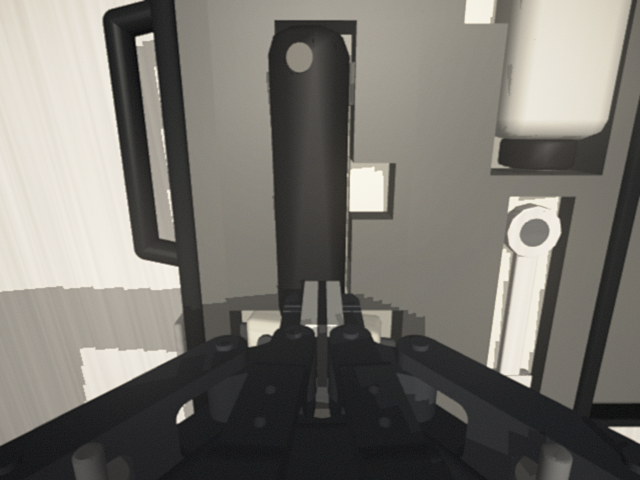

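Call:
{"api": "jog_arm", "payload": {"plan": [[0,0,0.006,0,0],[0,0,0.004,0,0],[-0.001,0,0,0,0],[0,0,-0.004,0,0],[0,0,-0.003,0,0],[0,0,-0.0015,0,0],[0,0,-0.0015,0,0],[0,0,-0.0015,0,0],[0,0,0,0,0]]}}

```text
time_s: 33.85
tcp_pos: [0.5084, -0.0591, 0.093]
ee_rot: [3.139, 0.001, 1.474]
ft_force: [0.9, -2.8, 4.2]
finger_gap: -0.0003
```

```bash
python3 - <<'E'
from h import *
s=bot.state(); print(s['tcp_pos'],s['ee_rot'],s['time_s'],s['joint_pos'],s['ft_force'],s['torque'])
E
```

```text
[ 0.50836104 -0.05908441  0.09302852] [3.13864048e+00 1.02437725e-03 1.47352332e+00] 33.85 [-1.87492419e-01  1.33002573e-01  1.64878272e+00 -7.71834424e-04
  1.35677496e+00 -9.00581410e-02] [ 0.88374842 -2.76742717  4.16690397] [-0.28475819 -0.27943867  0.02304938]
```

Call:
{"api": "jog_arm", "payload": {"plan": [[0,0,0.015,0,0],[0,0,0.015,0,0],[0.0022,0.021,0,0,0],[0.002,0.021,0,0,0],[0.002,0.021,0,0,0],[0.002,0.0216,0,0,0],[0,0,-0.01,0,0],[0,0,-0.006,0,0],[0,0,-0.002,0,0],[0,0,-0.0015,0,0],[0,0,0,0,0]]}}

```text
time_s: 34.95
tcp_pos: [0.5156, 0.0255, 0.1026]
ee_rot: [-3.141, 0.0, 1.473]
ft_force: [0.4, -1.8, 0.0]
finger_gap: 0.0
```

```bash
python3 - <<'E'
from h import *
f=wrist('w_s8.png'); s=bot.state(); print(s['tcp_pos'],s['ee_rot'],s['time_s'],s['ft_force'],s['torque'])
E
```

```text
[0.51569763 0.02558728 0.10286197] [3.14143700e+00 4.62503339e-05 1.47301148e+00] 35.0 [-0.06676703 -0.14731276  0.25153088] [ 0.022067   -0.01043093 -0.0151204 ]
```

View pics/w_s8.png

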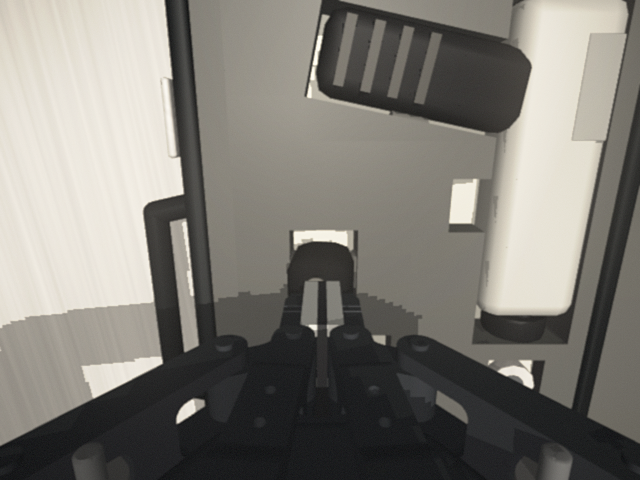

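Call:
{"api": "jog_arm", "payload": {"plan": [[0,0,-0.0015,0,0],[0,0,-0.0015,0,0],[0,0,-0.0015,0,0],[0,0,-0.0015,0,0],[0,0,-0.0015,0,0],[0,0,0,0,0]]}}

```text
time_s: 35.6
tcp_pos: [0.5167, 0.0267, 0.0966]
ee_rot: [3.138, -0.002, 1.474]
ft_force: [1.4, 2.9, 5.3]
finger_gap: -0.0
```

Call:
{"api": "jog_arm", "payload": {"plan": [[0,0,-0.0015,0,0],[0,0,-0.0015,0,0],[0,0,0,0,0]]}}

```text
time_s: 35.9
tcp_pos: [0.517, 0.0267, 0.0939]
ee_rot: [3.137, -0.002, 1.474]
ft_force: [3.4, 3.8, 4.7]
finger_gap: -0.0005
```

Smooth. A bit further here, then the front.

Call:
{"api": "jog_arm", "payload": {"plan": [[0,0,-0.0015,0,0],[0,0,-0.0015,0,0],[0,0,-0.0015,0,0],[0,0,0,0,0],[0,0,0.015,0,0],[0,0,0.01,0,0],[-0.002,-0.021,0,0,0],[-0.002,-0.021,0,0,0],[-0.002,-0.021,0,0,0],[-0.0022,-0.0212,0,0,0],[0,0,-0.01,0,0],[0,0,-0.005,0,0]]}}

```text
time_s: 37.1
tcp_pos: [0.507, -0.0581, 0.0967]
ee_rot: [-3.14, -0.0, 1.473]
ft_force: [-0.8, -0.6, 0.5]
finger_gap: 0.0002
```

Call:
{"api": "jog_arm", "payload": {"plan": [[0,0,-0.002,0,0],[0,0,-0.0015,0,0],[0,0,-0.0015,0,0],[0,0,-0.0015,0,0],[0,0,-0.0015,0,0],[0,0,0,0,0]]}}

```text
time_s: 37.7
tcp_pos: [0.5074, -0.058, 0.0897]
ee_rot: [-3.141, -0.0, 1.474]
ft_force: [-0.1, -0.4, -0.1]
finger_gap: -0.0001
```

Call:
{"api": "jog_arm", "payload": {"plan": [[0,0,-0.0015,0,0],[0,0,-0.0015,0,0],[0,0,-0.0015,0,0],[0,0,0,0,0]]}}

```text
time_s: 38.1
tcp_pos: [0.5079, -0.0585, 0.0857]
ee_rot: [3.14, 0.001, 1.474]
ft_force: [1.7, -1.4, 3.5]
finger_gap: -0.0001
```

```bash
python3 - <<'E'
from h import *
f=wrist('w_s9.png'); s=bot.state(); print(s['tcp_pos'],s['ee_rot'],s['time_s'],s['ft_force'],s['torque'])
E
```

```text
[ 0.50786249 -0.05848669  0.08571439] [3.14016152e+00 6.65155934e-04 1.47360043e+00] 38.15 [ 1.06091947 -2.66718804  3.58955559] [-0.4306512  -0.21145657  0.0167532 ]
```

View pics/w_s9.png

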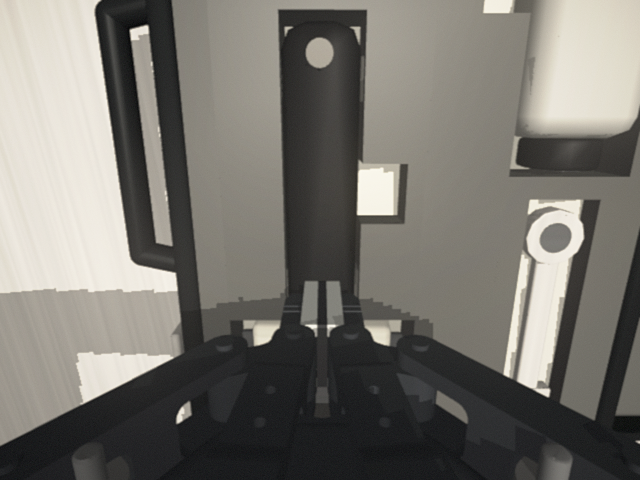

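Well centred now. Pressing the front to its floor (TCP z about 0.081).

Call:
{"api": "jog_arm", "payload": {"plan": [[0,0,-0.0015,0,0],[0,0,-0.0015,0,0],[0,0,-0.001,0,0],[0,0,-0.001,0,0],[0,0,0,0,0]]}}

```text
time_s: 38.65
tcp_pos: [0.5087, -0.0586, 0.0824]
ee_rot: [3.138, 0.001, 1.474]
ft_force: [-0.0, -3.9, 13.3]
finger_gap: 0.0001
```

Call:
{"api": "jog_arm", "payload": {"plan": [[0,0,-0.001,0,0],[0,0,0,0,0]]}}

```text
time_s: 38.85
tcp_pos: [0.5089, -0.0585, 0.0822]
ee_rot: [3.137, 0.001, 1.474]
ft_force: [-2.5, -3.1, 19.0]
finger_gap: -0.0001
```

Call:
{"api": "jog_arm", "payload": {"plan": [[0,0,0.012,0,0],[0,0,0.012,0,0],[0.0022,0.021,0,0,0],[0.002,0.021,0,0,0],[0.002,0.021,0,0,0],[0.002,0.0216,0,0,0],[0,0,-0.01,0,0],[0,0,-0.003,0,0],[0,0,-0.0015,0,0],[0,0,-0.0015,0,0],[0,0,-0.0015,0,0],[0,0,0,0,0]]}}

```text
time_s: 40.05
tcp_pos: [0.5157, 0.0261, 0.0862]
ee_rot: [3.142, -0.001, 1.473]
ft_force: [-2.3, 1.2, 3.7]
finger_gap: 0.0001
```

Call:
{"api": "jog_arm", "payload": {"plan": [[0,0,-0.0015,0,0],[0,0,-0.0015,0,0],[0,0,-0.0015,0,0],[0,0,0,0,0]]}}

```text
time_s: 40.45
tcp_pos: [0.5158, 0.0266, 0.0819]
ee_rot: [3.141, -0.001, 1.473]
ft_force: [-1.9, 3.2, 5.1]
finger_gap: 0.0002
```

Call:
{"api": "jog_arm", "payload": {"plan": [[0,0,-0.001,0,0],[0,0,-0.001,0,0],[0,0,-0.001,0,0],[0,0,0,0,0]]}}

```text
time_s: 40.85
tcp_pos: [0.516, 0.0267, 0.0811]
ee_rot: [3.141, -0.001, 1.474]
ft_force: [-11.2, 4.0, 20.7]
finger_gap: 0.0004
```

Call:
{"api": "jog_arm", "payload": {"plan": [[0,0,0.01,0,0],[0,0,0.012,0,0],[-0.002,-0.021,0,0,0],[-0.002,-0.021,0,0,0],[-0.002,-0.021,0,0,0],[-0.0022,-0.0216,0,0,0],[0,0,-0.01,0,0],[0,0,-0.005,0,0],[0,0,-0.003,0,0],[0,0,-0.0015,0,0],[0,0,-0.0015,0,0],[0,0,0,0,0]]}}

```text
time_s: 42.05
tcp_pos: [0.5072, -0.0575, 0.0811]
ee_rot: [-3.14, 0.001, 1.475]
ft_force: [-10.1, 0.1, 15.8]
finger_gap: -0.0001
```

Both scraper ends are at the floor (TCP z 0.081, force rising). Retreating to verify.

Call:
{"api": "jog_arm", "payload": {"plan": [[0,0,0.015,0,0],[0,0,0.03,0,0],[-0.003,0.01,0.03,0,0],[-0.003,0.01,0.03,0,0],[-0.003,0.01,0.03,0,0],[-0.003,0.01,0.03,0,0],[-0.003,0.01,0.03,0,0],[-0.003,0.01,0.03,0,0],[0,0.01,0.03,0,0],[0,0.01,0.03,0,0],[0,0,0,0,0],[0,0,0,0,0]]}}

```text
time_s: 43.25
tcp_pos: [0.4896, 0.0226, 0.3644]
ee_rot: [3.141, 0.0, 1.475]
ft_force: [0.2, 0.2, -0.6]
finger_gap: -0.0002
```

```bash
python3 - <<'E'
from h import *
f=wrist('w_e.png'); s=bot.state(); print(s['tcp_pos'],s['time_s'])
W=pts(f); C=(.5521,-.0024,-.0965)
def zat(off,r=.006):
    p=compose(C,off)[:2]; m=(np.hypot(W[...,0]-p[0],W[...,1]-p[1])<r); return np.round(np.nanmedian(W[m][:,2])*1000,1),m.sum()
for n,o in dict(face=(0,0.02),face2=(0.01,-.03),face3=(-.075,.06),barrel=(.058,.018),barrelrear=(.058,.125),mid=(.058,.066),grip=(.0027,.1128),gripend=(-.03,.119),front=(-.038,-.06),tail=(-.038,.025),smid=(-.038,-.02),head=(-.06,-.087),head2=(-.016,-.087)).items(): print(n,zat(o))
f=grab('top','t_e.png')
# compare spanner/jar/pan in top before/after
A=cv2.imread('pics/top0.png').astype(int);B=cv2.imread('pics/t_e.png').astype(int)
for n,(u0,u1,v0,v1) in dict(span=(285,335,205,235),jar=(130,180,175,215),pan=(365,445,165,225)).items(): print(n,np.abs(A-B)[v0:v1,u0:u1].mean())
E
```

```text
[0.48937043 0.02228664 0.36327112] 43.3
face (np.float64(52.1), np.int64(94))
face2 (np.float64(52.2), np.int64(85))
face3 (np.float64(52.0), np.int64(97))
barrel (np.float64(56.1), np.int64(95))
barrelrear (np.float64(56.1), np.int64(114))
mid (np.float64(56.1), np.int64(104))
grip (np.float64(56.0), np.int64(108))
gripend (np.float64(56.1), np.int64(111))
front (np.float64(56.2), np.int64(82))
tail (np.float64(397.2), np.int64(2148))
smid (np.float64(56.2), np.int64(84))
head (np.float64(48.4), np.int64(74))
head2 (np.float64(48.5), np.int64(76))
span 3.465777777777778
jar 1.8325
pan 1.9058333333333333
```

View pics/w_e.png

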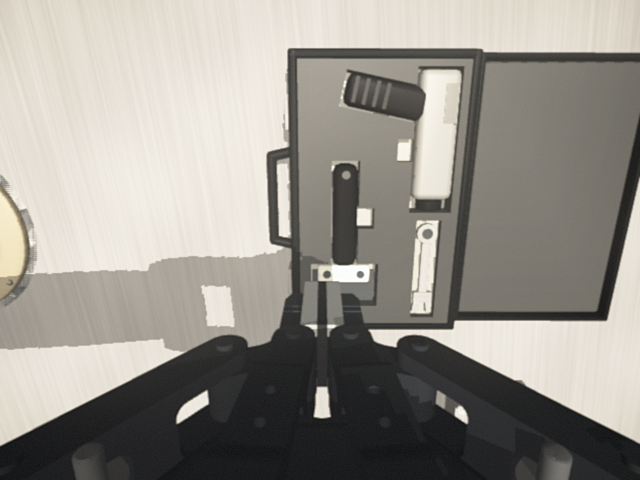

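View pics/t_e.png

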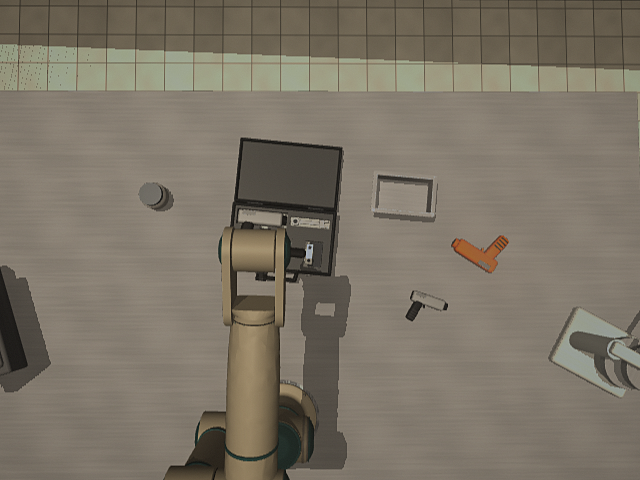

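```bash
python3 - <<'E'
from h import *
f=dict(np.load('pics/w_e.npz')); W=pts(f); C=(.5521,-.0024,-.0965)
for o in ((-.038,.025),(-.038,.035),(-.038,0)):
    p=compose(C,o)[:2]; m=(np.hypot(W[...,0]-p[0],W[...,1]-p[1])<.006)&(W[...,2]<.1); print(o,np.median(W[m][:,2]),m.sum())
E
```

```text
(-0.038, 0.025) 0.056210606094783955 95
(-0.038, 0.035) 0.055953900123294154 93
(-0.038, 0) 0.05622754102717395 92
```

All press points read 56 mm, which is exactly 4 mm proud. Handing in.

```bash
python3 -c "
from station import bot
print(bot.job_done(), bot.state()['time_s'])"
```

```text
the job is handed in; nothing more can be done
the job is handed in; nothing more can be done
```

The infrared thermometer gun and then the plate scraper are both back in their own cutouts, pressed home at both ends, and the job is handed in. I laid each tool on its ribs and pressed its two points alternately and slowly with shut fingers. The highest press force I read was about 21 N.

- **Seating:** the final wrist depth image puts the gun's barrel and grip at 56.0–56.1 mm. The scraper's front, middle and tail are at 56.0–56.2 mm. The insert face reads 52 mm, so both tools stand the intended 4 mm proud.
- **Things to leave alone:** the top image shows the spanner, jar, pan, orange gun and small grey gun where they were. The spanner area differed slightly more than the others between pictures; I put that down to the arm's shadow.
- **Time:** the last clock reading before handing in was about 43.3 s.

Two readings did not go as expected:
- **Scraper's first front press:** the arm drifted about 2 mm sideways at 10.6 N. I lifted, recentred and pressed again without trouble.
- **Scraper tail height:** the first check returned 397 mm because the gripper itself was in the depth image. Re-read with the gripper's points left out, it was 56.2 mm.

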